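Release the incubator's transit screw and load the swab tubes

TASK

Get the swab incubator ready to run: slide the lock bar fully off the transit screw, pull the screw up against its spring and screw it counter-clockwise into its parking thread as far as it goes, then pull the drawer fully open. Lay each swab tube that lies loose on the table (two or three; not any standing in a rack) lengthwise in one of the drawer's three lanes, one to a lane, and push the drawer fully shut again, with the screw left parked and the bar left off. Do not knock over the dropper bottles.

Things in the scene. Friction and masses are not known exactly. Their poses are not given: they have to be found in the camera images.
- incubator: Portable swab incubator: a low white box 210 mm deep, 230 mm wide, 90 mm high, fixed on the table, a drawer in its front, a screw and a lock bar on its top. Origin: centre of its underside. Own axes: -x out of the front (the way the drawer opens), +y along the front, z up.
- lock_bar (a joint): Flat steel bar on the incubator top; its fork lies over the flange of the transit screw, which then cannot be pulled. 0 = over the screw, 0.036 m = fully off (its stop); clear from 0.032. Slides along the incubator -y, away from the screw, with 2 N of friction, and stays where left.
- bar_tab (a point): Point in the upright black tab of the lock bar, to push or pinch it by: 12 mm thick along y, 34 mm along x, rising 36 mm from the bar; the point is 12 mm below the tab top, 24 mm above the bar, 144 mm above the table. Axes of the incubator; moves with the bar.
- screw_pull (a joint): Lift of the transit screw, m. 0 = down, its pin locks the drawer. A spring pulls it down with 6 N at 0, 13 N at 0.016; let go too early it snaps down. Pulled straight up it stops at 0.011, still locking; it can be turned only from 0.008 up. At the end of the parking thread it stands at 0.0155; the pin is clear of the drawer from 0.014.
- screw_turn (a joint): Turn of the transit screw in rad, growing counter-clockwise from above; 0 = keyed start. Pull it up about 9.5 mm, hold it there and turn: after 0.7 rad the thread carries it, and it may be let go and taken anew. The thread lifts it 3 mm per rad up to 3.4 rad, then runs level to the end stop at 3.95 rad. Friction 0.07 N m.
- screw_knob (a point): On the axis of the transit screw, in its black round knob (40 mm across, 30 mm high): 14 mm below the knob top, 140 mm above the table when down. Below the knob: a neck 18 mm and a flange 34 mm across, on a bush 37 mm across; the incubator top is 50 mm below this point. Moves with the screw.
- drawer (a joint): The incubator's drawer: 0 = shut, 0.165 m = fully open (its stop), sliding along the incubator's -x with about 2 N of friction; it stays where it is left. Locked by the pin of the transit screw.
- drawer_handle (a point): Middle of the drawer handle: a round steel bar 11 mm thick, 110 mm long along y, 45 mm in front of the drawer face, 52 mm above the table; the drawer front ends 65 mm above the table. Can be pinched from above, across x. Axes of the incubator; moves with the drawer.
- lane_1 (a point): Middle of the floor of lane 1 of the drawer (1 to 3 from -y to +y, 46.5 mm apart): a trough 172 mm long along x, 31 mm wide between flat ribs 5 mm high and 15 mm wide; floor 26 mm above the table, drawer walls to 48 mm. Axes of the incubator; moves with the drawer. The bay beyond lane 3 is the lock's, not for tubes.
- lane_2 (a point): Middle of the floor of lane 2 of the drawer (1 to 3 from -y to +y, 46.5 mm apart): a trough 172 mm long along x, 31 mm wide between flat ribs 5 mm high and 15 mm wide; floor 26 mm above the table, drawer walls to 48 mm. Axes of the incubator; moves with the drawer. The bay beyond lane 3 is the lock's, not for tubes.
- lane_3 (a point): Middle of the floor of lane 3 of the drawer (1 to 3 from -y to +y, 46.5 mm apart): a trough 172 mm long along x, 31 mm wide between flat ribs 5 mm high and 15 mm wide; floor 26 mm above the table, drawer walls to 48 mm. Axes of the incubator; moves with the drawer. The bay beyond lane 3 is the lock's, not for tubes.
- tube_1: Swab tube, 122 mm long, lying on the table: a clear tube 14 mm thick with a cap 18 mm thick and 30 mm long at one end and a square anti-roll collar 20 mm wide and 4 mm thick under the cap. Origin: centre of the end without the cap; its own z axis runs along the tube to the cap. Weighs about 12 g. Two or three of the four tubes are present.
- tube_1_mid (a point): Middle of that swab tube, on its axis, 61 mm from either end.
- tube_2: Swab tube, 122 mm long, lying on the table: a clear tube 14 mm thick with a cap 18 mm thick and 30 mm long at one end and a square anti-roll collar 20 mm wide and 4 mm thick under the cap. Origin: centre of the end without the cap; its own z axis runs along the tube to the cap. Weighs about 12 g. Two or three of the four tubes are present.
- tube_2_mid (a point): Middle of that swab tube, on its axis, 61 mm from either end.
- tube_3: Swab tube, 122 mm long, lying on the table: a clear tube 14 mm thick with a cap 18 mm thick and 30 mm long at one end and a square anti-roll collar 20 mm wide and 4 mm thick under the cap. Origin: centre of the end without the cap; its own z axis runs along the tube to the cap. Weighs about 12 g. Two or three of the four tubes are present.
- tube_3_mid (a point): Middle of that swab tube, on its axis, 61 mm from either end.
- tube_4: Swab tube, 122 mm long, lying on the table: a clear tube 14 mm thick with a cap 18 mm thick and 30 mm long at one end and a square anti-roll collar 20 mm wide and 4 mm thick under the cap. Origin: centre of the end without the cap; its own z axis runs along the tube to the cap. Weighs about 12 g. Two or three of the four tubes are present.
- tube_4_mid (a point): Middle of that swab tube, on its axis, 61 mm from either end.
- reagent_1: Bystander: small white dropper bottle about 25 mm thick and 70 mm tall, standing. Origin: centre of its underside, z up.
- reagent_3: Bystander: small white dropper bottle about 25 mm thick and 70 mm tall, standing. Origin: centre of its underside, z up.
There are look-alikes about, which are no part of the job. What is shaped like the tube_3 but brown or yellow is not meant. Leave any brown look-alike of the tube_4 alone.

How it is judged:
On the way, in this order (a step that is already met when the one before it is completed fails the run):
1. the lock bar is slid off the transit screw (value of joint lock_bar above 0.03 m), for 0.2 s.
2. the transit screw is pulled and driven to the end of its parking thread (value of joint screw_turn above 3.7 rad and value of joint screw_pull above 0.0145 m), for 0.2 s.
3. the drawer is pulled open (value of joint drawer above 0.145 m), for 0.2 s.
At the end, for the whole second after the job is handed in: Every tube present lies at rest in a lane (middle within 25 mm along and 14 mm across, axis within 0.2 rad), one to a lane; drawer shut within 4 mm; screw parked (turned over 3.6 rad, drawn over 14.2 mm); lock bar off it (over 28 mm) (((x of tube_1_mid in the frame of lane_1 between -0.025 and 0.025 m and y of tube_1_mid in the frame of lane_1 between -0.014 and 0.014 m and z of tube_1_mid in the frame of lane_1 between 0 and 0.014 m) or (x of tube_1_mid in the frame of lane_2 between -0.025 and 0.025 m and y of tube_1_mid in the frame of lane_2 between -0.014 and 0.014 m and z of tube_1_mid in the frame of lane_2 between 0 and 0.014 m) or (x of tube_1_mid in the frame of lane_3 between -0.025 and 0.025 m and y of tube_1_mid in the frame of lane_3 between -0.014 and 0.014 m and z of tube_1_mid in the frame of lane_3 between 0 and 0.014 m)) and angle between the z axis of each of tube_1, tube_2, tube_3, tube_4 and the x axis of lane_1, either way round below 0.2 rad and linear speed of each of tube_1, tube_2, tube_3, tube_4 below 0.02 m/s and ((x of tube_2_mid in the frame of lane_1 between -0.025 and 0.025 m and y of tube_2_mid in the frame of lane_1 between -0.014 and 0.014 m and z of tube_2_mid in the frame of lane_1 between 0 and 0.014 m) or (x of tube_2_mid in the frame of lane_2 between -0.025 and 0.025 m and y of tube_2_mid in the frame of lane_2 between -0.014 and 0.014 m and z of tube_2_mid in the frame of lane_2 between 0 and 0.014 m) or (x of tube_2_mid in the frame of lane_3 between -0.025 and 0.025 m and y of tube_2_mid in the frame of lane_3 between -0.014 and 0.014 m and z of tube_2_mid in the frame of lane_3 between 0 and 0.014 m)) and ((x of tube_3_mid in the frame of lane_1 between -0.025 and 0.025 m and y of tube_3_mid in the frame of lane_1 between -0.014 and 0.014 m and z of tube_3_mid in the frame of lane_1 between 0 and 0.014 m) or (x of tube_3_mid in the frame of lane_2 between -0.025 and 0.025 m and y of tube_3_mid in the frame of lane_2 between -0.014 and 0.014 m and z of tube_3_mid in the frame of lane_2 between 0 and 0.014 m) or (x of tube_3_mid in the frame of lane_3 between -0.025 and 0.025 m and y of tube_3_mid in the frame of lane_3 between -0.014 and 0.014 m and z of tube_3_mid in the frame of lane_3 between 0 and 0.014 m)) and ((x of tube_4_mid in the frame of lane_1 between -0.025 and 0.025 m and y of tube_4_mid in the frame of lane_1 between -0.014 and 0.014 m and z of tube_4_mid in the frame of lane_1 between 0 and 0.014 m) or (x of tube_4_mid in the frame of lane_2 between -0.025 and 0.025 m and y of tube_4_mid in the frame of lane_2 between -0.014 and 0.014 m and z of tube_4_mid in the frame of lane_2 between 0 and 0.014 m) or (x of tube_4_mid in the frame of lane_3 between -0.025 and 0.025 m and y of tube_4_mid in the frame of lane_3 between -0.014 and 0.014 m and z of tube_4_mid in the frame of lane_3 between 0 and 0.014 m)) and distance between tube_1_mid and tube_2_mid above 0.03 m and distance between each of tube_1_mid, tube_2_mid and tube_3_mid above 0.03 m and distance between each of tube_1_mid, tube_2_mid, tube_3_mid and tube_4_mid above 0.03 m and value of joint drawer below 0.004 m and value of joint screw_turn above 3.6 rad and value of joint screw_pull above 0.0142 m and value of joint lock_bar above 0.028 m); the robot touches nothing.
It fails at once if a dropper bottle is knocked over (angle between any of reagent_1, reagent_3's own z axis and vertical above 0.6 rad).
Of tube_1, tube_2, tube_3, tube_4 only 2 to 3 are there at a start; the rules pass over those that are not, and their reading is None.
At some moment in a run one of tube_1, tube_2, tube_3, tube_4 may be knocked a few centimetres aside while the robot is not near it.
Once in a run the grip may slacken for a moment while it holds something.
It also fails if it takes over 208 s, if anything falls off the work surface, if the arm or the gripper's body presses on something with over 40 N, if the wrist force passes 120 N, or if a joint passes its speed limit or range.

ROBOT

A 7-joint arm with a two-finger parallel gripper is mounted at the origin on the work surface; the furniture and walls round the work are solid. World frame = base frame: x ahead of the robot, y to its left, z up, the work surface at z = 0. Lengths are in m, angles in rad, forces in N, time in s.
With the tool pointing down it reaches from about 0.4 to 0.925 m from the base axis. Payload 5.6 kg.
Tool frame: the origin (TCP) lies on the centre line of the jaws, within the pads' length; the fingertips stand r.tips_ahead ahead of it and the grasp point (between the pads) lies 6 mm ahead of it (r.tips_ahead is the distance from the TCP to the fingertips, in m); z points along the fingers, y is the line along which they close (so a half turn about z gives the same grasp; the last joint's range is limited). The gripper opens to 85 mm and grips with 20 to 120 N. Pads are 22 mm wide; open, the fingers measure 114 mm over their backs; the gripper's body (76 mm by 85 mm) begins 54 mm behind the grasp point. The pads swing forward as they close: fully open they stand 13 mm farther back than shut.
Start: joints at [1.269, 0.468, -0.012, 1.603, 0.006, 1.071, -0.056], TCP at [0.166, -0.628, 0.256] pointing down, gripper open.
Joint ranges: [-2.53, 2.53], [-0.31, 2.02], [-1.57, 1.55], [0.28, 2.44], [-1.29, 4.43], [0.15, 1.84], [-2.92, 2.92]. Speed limits (rad/s): [2.57, 2.57, 3.14, 3.14, 3.14, 3.14, 3.14].

INTERFACE

Orientations are given as a 3x3 rotation matrix whose columns are the frame's x, y, z axes.
In Python, from bench import r, cams gives the robot as it stands.
- The arm moves only by the tool move_arm, never from a script. Its argument "series" is a list of rows, each an object of numbers: "x", "y", "z": the shift along the tool's x, y, z as a fraction of full scale; "ax", "ay", "az": the turn, a rotation vector about the tool's x, y, z as a fraction of full scale; "fingers": the closure, from -1 (fully open) to 1 (shut). A call has 1 to 10 rows; each row shifts and turns the commanded pose from where the row before left it, along the tool's axes as they then stand; what a row does not reach is not made up. Full scale, the value 1, is 120 mm for a shift and pi rad for a turn. A row lasts 1/10 s, in which the tool goes at most 50 mm and 8.59 degrees, less where a joint would pass 70% of its speed; a pose out of reach is approached as far as the arm can. A call with a number of a shift or a turn outside -1 to 1 is refused whole. A call with a gripper value outside its range is refused whole. The fingers move at their own pace and stop on an object; "force" is the grip in N (left out, the last holds). Time passes only in rows, so rows that do not move let the fingers close. It gives the time, the measured TCP pose, the force, the opening and the grip force at its end, in the units of the state.
- r.get_obs(): the state, without advancing time (a new reading comes with each control period).
- cams.read_camera(name): name is "scene" or "top" or "wrist"; returns the picture (480x640x3 uint8, red, green, blue); there is no depth.
- cams.get_calibration(name): a dict with "K" (3x3 intrinsics, pixels), "camera_from_world" (4x4, takes a point from world to camera coordinates); the wrist camera has in their place "T_tool_cam" (4x4, takes a point from camera to tool coordinates, whose origin is the TCP and whose axes are the flange's). Camera axes: x right, y down, z forward; pixel columns grow to the right and rows downward; lengths in m; the calibration is good to about 2 mm. A picture is of the moment at which its call begins: read the wrist's pose just before it. get_calibration takes no time and is no camera call.
- r.hand_in(): hands the job in; it is judged then, once.
The state is a dict: "clock": time; "q": joint angles; "qd": joint speeds; "joint_torque": joint torques, N m; "tcp_pos": TCP position; "eef_rot": TCP orientation; "wrist_force": force on the tool from outside, world axes, zero at the start; "torque": the same for the moment, N m; "opening": opening from 0.0 (shut) to 1.0 (fully open); "finger_force": force on a finger pad.
Only numpy, scipy, OpenCV 4.12 (cv2) and the standard library are available. Lean on these libraries where they do the work, as an engineer would, in place of code of your own. Each camera call takes 0.05 s, during which the arm holds its last target. There are 200 camera calls.

## Working session

There is one attempt and no reset: what is moved stays moved. The work goes in short steps, Python scripts to look and compute and a tool call to move; the robot and the scene stay as the last step left them, time stands still between calls to the robot, and variables do not carry over. Pictures are saved under pics/ and viewed, at most 14 in all, crops included, and the job is handed in when it is done.

Besides the shell and the picture viewer there is one more tool, called after "Request:" as name(argument=value, ...), one argument or row to a line, values as JSON. move_arm: Moves the arm, as the interface text tells. Its arguments: {"type":"object","properties":{"series":{"type":"array"},"force":{"type":"number"}},"required":["series"]}

```bash
mkdir -p pics; ls
python3 - <<'E'
from bench import r,cams
import cv2,numpy as np
o=r.get_obs();print(o['clock'],o['tcp_pos'],np.round(o['eef_rot'],3).tolist(),o['opening'],r.tips_ahead)
for n in ['scene','top']:
    cv2.imwrite(f'pics/{n}0.png',cams.read_camera(n)[:,:,::-1]); c=cams.get_calibration(n);print(n,np.round(c['K'],1).tolist(),np.round(c['camera_from_world'],4).tolist())
print(cams.get_calibration('wrist'))
E
```

```text
pics
0.0 [ 0.16613644 -0.62789315  0.25534197] [[0.967, 0.256, -0.001], [0.256, -0.967, 0.002], [-0.0, -0.002, -1.0]] 1.0007233479212514 0.025
scene [[434.8, 0.0, 323.3], [0.0, 434.8, 246.2], [0.0, 0.0, 1.0]] [[-0.8454, -0.5341, -0.0003, 0.4936], [-0.2882, 0.4566, -0.8417, 0.2028], [0.4496, -0.7115, -0.54, 0.8185], [0.0, 0.0, 0.0, 1.0]]
top [[438.4, 0.0, 311.7], [0.0, 438.4, 236.3], [0.0, 0.0, 1.0]] [[0.0235, -0.9995, -0.0197, 0.0636], [-0.9967, -0.0219, -0.0787, 0.526], [0.0782, 0.0215, -0.9967, 1.1869], [0.0, 0.0, 0.0, 1.0]]
{'K': array([[384.7677485 ,   0.        , 322.04487395],
       [  0.        , 384.7677485 , 240.92989994],
       [  0.        ,   0.        ,   1.        ]]), 'T_tool_cam': array([[ 1.01642017e-04, -9.57473895e-01, -2.88519896e-01,
         7.28062547e-02],
       [ 9.99999969e-01,  1.63307293e-04, -1.89659212e-04,
        -8.79223713e-04],
       [ 2.28711148e-04, -2.88519868e-01,  9.57473881e-01,
        -1.17643150e-01],
       [ 0.00000000e+00,  0.00000000e+00,  0.00000000e+00,
         1.00000000e+00]])}
```

View pics/top0.png

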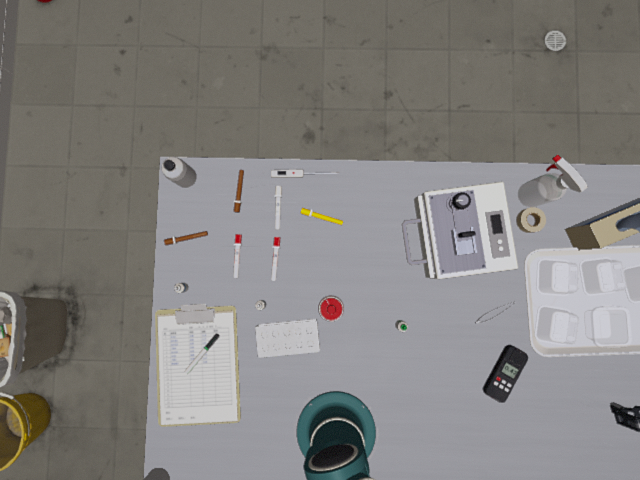

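View pics/scene0.png

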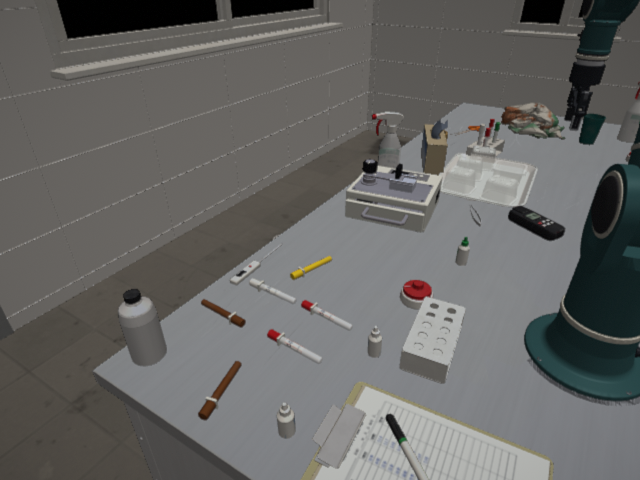

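The top view shows the incubator at upper right (handle at (412,242), knob (461,200), tab (465,235)). Three tubes lie loose: a white cap at (278,207) and red caps at (237,255) and (276,258). Brown and yellow ones are look-alikes; the bottles are at (180,288) and (260,305).

```bash
cat > h.py <<'E'
import numpy as np,cv2
from bench import r,cams
def ray(n,u,v,obs=None):
    c=cams.get_calibration(n); d=np.linalg.inv(c['K'])@[u,v,1]
    if n=='wrist':
        o=obs or r.get_obs(); T=np.eye(4);T[:3,:3]=o['eef_rot'];T[:3,3]=o['tcp_pos'];T=T@c['T_tool_cam']
    else: T=np.linalg.inv(c['camera_from_world'])
    return T[:3,3],T[:3,:3]@d
def onz(n,u,v,z,obs=None):
    p,d=ray(n,u,v,obs); return p+d*(z-p[2])/d[2]
def proj(n,P,obs=None):
    c=cams.get_calibration(n)
    if n=='wrist':
        o=obs or r.get_obs(); T=np.eye(4);T[:3,:3]=o['eef_rot'];T[:3,3]=o['tcp_pos'];M=np.linalg.inv(T@c['T_tool_cam'])
    else: M=c['camera_from_world']
    q=c['K']@(M@np.r_[P,1])[:3]; return q[:2]/q[2]
def tri(a,b):
    (p,d),(q,e)=a,b; s=np.linalg.lstsq(np.c_[d,-e],q-p,rcond=None)[0]; return (p+d*s[0]+q+e*s[1])/2, np.linalg.norm(p+d*s[0]-q-e*s[1])
E
python3 - <<'E'
from h import *
t=cv2.imread('pics/top0.png');s=cv2.imread('pics/scene0.png')
A=cv2.resize(t[170:290,395:525],None,fx=4,fy=4,interpolation=2)
B=cv2.resize(s[145:240,335:450],None,fx=5,fy=5,interpolation=2)
cv2.imwrite('pics/inc_t.png',A);cv2.imwrite('pics/inc_s.png',B)
# tubes: whitish blobs on top in tube area
hsv=cv2.cvtColor(t,cv2.COLOR_BGR2HSV)
for name,m in [('white',(hsv[...,2]>190)&(hsv[...,1]<40)),('red',((hsv[...,0]<8)|(hsv[...,0]>172))&(hsv[...,1]>150)&(hsv[...,2]>90))]:
    m=m.astype(np.uint8);m[:160]=0;m[330:]=0;m[:,:150]=0;m[:,400:]=0
    n,l,st,c=cv2.connectedComponentsWithStats(m)
    for i in range(1,n):
        if st[i,4]>15:
            pts=np.argwhere(l==i)[:,::-1].astype(np.float32);print(name,st[i],c[i].round(1),cv2.minAreaRect(pts),onz('top',*c[i],.008).round(3))
E
```

```text
white [272 171   6   6  27] [274.2 173.2] ((274.5, 173.5), (5.0, 5.0), 90.0) [0.702 0.186 0.008]
white [287 170  16   7  94] [294.5 172.8] ((294.5, 173.0), (6.0, 15.0), 90.0) [0.704 0.128 0.008]
white [275 186   6  17  72] [277.9 193.5] ((277.5, 194.0), (16.0, 5.0), 90.0) [0.644 0.174 0.008]
white [276 206   4  23  77] [277.3 216.3] ((277.5, 217.0), (22.0, 3.0), 90.0) [0.58  0.173 0.008]
white [234 244   7   8  28] [237.1 246.8] ((237.0, 247.5), (7.0, 6.0), 90.0) [0.492 0.283 0.008]
white [273 246   6   9  31] [275.5 249.6] ((275.0199890136719, 249.8599853515625), (5.091169357299805, 7.636753559112549), 8.130102157592773) [0.486 0.175 0.008]
white [234 255   5  23  77] [236.  265.5] ((235.96905517578125, 265.9646301269531), (3.3924691677093506, 22.15082550048828), 3.814074993133545) [0.44  0.284 0.008]
white [272 257   5  24  75] [274.1 268.3] ((274.0933837890625, 268.505859375), (3.3684277534484863, 23.079965591430664), 3.5763344764709473) [0.434 0.178 0.008]
white [158 312  75  18 684] [197.4 322.4] ((195.0, 320.5), (17.0, 74.0), 90.0) [0.28  0.385 0.008]
white [256 319  61  11 411] [289.9 325.6] ((286.0, 324.0), (10.0, 60.0), 90.0) [0.278 0.13  0.008]
red [235 235   6   8  41] [237.8 238.6] ((237.5, 238.5), (7.0, 5.0), 90.0) [0.514 0.282 0.008]
red [274 237   6   9  41] [276.4 241.2] ((276.5, 241.0), (8.0, 5.0), 90.0) [0.51  0.174 0.008]
red [321 299  21  21 337] [330.9 308.7] ((331.0, 309.0), (20.0, 20.0), 90.0) [0.327 0.018 0.008]
```

View pics/inc_t.png

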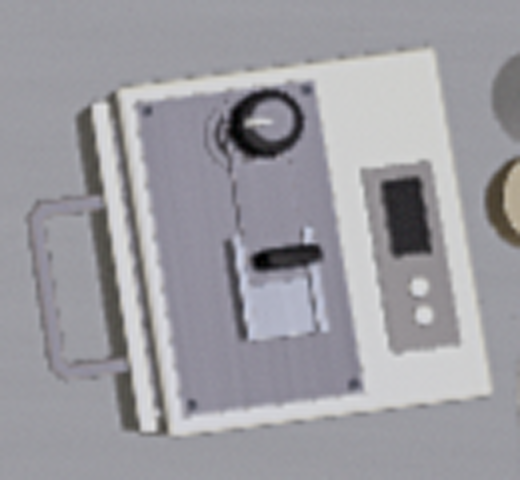

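View pics/inc_s.png

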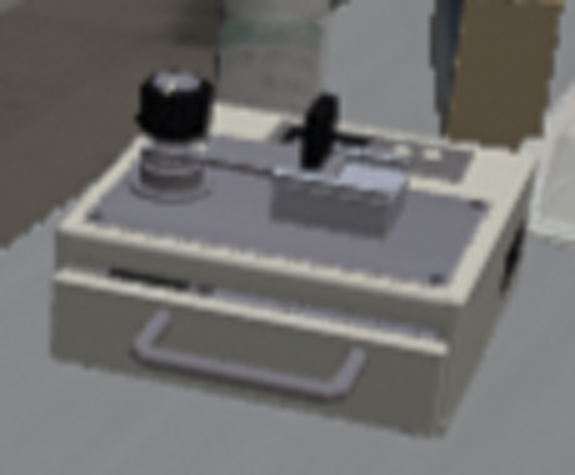

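Run:
```python
from h import *
f=lambda u,v,z:onz('top',395+u/4-.4,170+v/4-.4,z)
C=np.array([f(118,92,.09),f(435,48,.09),f(492,393,.09),f(172,435,.09)]);print(C.round(4))
print([np.linalg.norm(C[i]-C[(i+1)%4]).round(4) for i in range(4)])
ex=(C[1]-C[0]+C[2]-C[3]);ey=(C[0]-C[3]+C[1]-C[2])
print('yaw',np.arctan2(ex[1],ex[0]),np.arctan2(ey[1],ey[0])-np.pi/2,'ctr',C.mean(0))
print('handle',f(35,217,.052),f(56,372,.052)); print('knob',f(267,122,.154)); print('tab',f(287,256,.156))
g=lambda u,v:ray('scene',335+u/5-.4,145+v/5-.4)
T=lambda u,v:ray('top',395+u/4-.4,170+v/4-.4)
print('knob tri',tri(T(267,122),g(177,82)),'tab',tri(T(287,256),g(323,100)))
print('handle tri',tri(T(35,217),g(143,345)),tri(T(56,372),g(335,388)))
```

```text
[[ 0.6397 -0.2163  0.09  ]
 [ 0.6728 -0.4214  0.09  ]
 [ 0.4496 -0.4552  0.09  ]
 [ 0.418  -0.2515  0.09  ]]
[np.float64(0.2077), np.float64(0.2257), np.float64(0.2061), np.float64(0.2245)]
yaw -1.4138237976061219 -1.4168318067820687 ctr [ 0.54503265 -0.33611235  0.09      ]
handle [ 0.5609162  -0.17016084  0.052     ] [ 0.45751109 -0.18481986  0.052     ]
knob [ 0.61112361 -0.29226688  0.154     ]
tab [ 0.52874141 -0.30345011  0.156     ]
knob tri (array([ 0.61174222, -0.29089508,  0.15671388]), np.float64(0.002380302825548327)) tab (array([ 0.52901718, -0.30175518,  0.16025034]), np.float64(0.00145709899212869))
handle tri (array([ 0.56177395, -0.16768179,  0.06060322]), np.float64(0.004027890272720366)) (array([ 0.45859538, -0.18305   ,  0.05825238]), np.float64(0.002669414146882229))
```

```bash
cat >> h.py <<'E'
def plan(P,yaw=None,o=None):
    """rows needed from here: turn about tool z first, then shift in the turned tool axes (units of the interface)"""
    o=o or r.get_obs(); R=np.array(o['eef_rot']); az=0
    if yaw is not None:
        a=np.arctan2(R[1,0],R[0,0]); d=(yaw-a+np.pi)%(2*np.pi)-np.pi; az=-d/np.pi
        c,s=np.cos(yaw),np.sin(yaw); R=np.array([[c,s,0],[s,-c,0],[0,0,-1.]])
    s=R.T@(np.array(P)-o['tcp_pos'])/.12
    print('az total',round(az,4),'rows',int(np.ceil(abs(az)/.045)),'| shift',s.round(3),'rows',int(np.ceil(np.linalg.norm(s)/.38)))
E
python3 -c "
from h import *
plan([.5595,-.2982,.256],.156)"
```

```text
az total 0.0327 rows 1 | shift [ 3.665 -2.205 -0.005] rows 12
```

Request:
move_arm(
  series=[
    {"az": 0.0327, "fingers": 1},
    {"x": 0.33, "y": -0.2, "fingers": 1},
    {"x": 0.33, "y": -0.2, "fingers": 1},
    {"x": 0.33, "y": -0.2, "fingers": 1},
    {"x": 0.33, "y": -0.2, "fingers": 1},
    {"x": 0.33, "y": -0.2, "fingers": 1},
    {"x": 0.33, "y": -0.2, "fingers": 1},
    {"x": 0.33, "y": -0.2, "fingers": 1},
    {"x": 0.33, "y": -0.2, "fingers": 1},
    {"x": 0.33, "y": -0.2, "fingers": 1},
  ],
  force=40,
)

```text
invalid input
```

Request:
move_arm(
  series=[
    {"x": 0.33, "y": -0.2, "fingers": 1},
    {"x": 0.33, "y": -0.2, "fingers": 1},
    {"fingers": 1},
    {"fingers": 1},
  ],
)

```text
invalid input
```

Request:
move_arm(
  series=[
    {"x": 0, "y": 0, "z": 0, "ax": 0, "ay": 0, "az": 0.0327, "fingers": 1},
  ],
  force=40,
)

```text
clock: 0.2
tcp_pos: [0.1661, -0.628, 0.2556]
eef_rot: [[0.988, 0.153, -0.0], [0.153, -0.988, 0.001], [-0.0, -0.001, -1.0]]
wrist_force: [0.6, 0.3, 0.8]
opening: 0.859
finger_force: 0.0
```

Request:
move_arm(
  series=[
    {"x": 0.33, "y": -0.2, "z": 0, "ax": 0, "ay": 0, "az": 0, "fingers": 1},
    {"x": 0.33, "y": -0.2, "z": 0, "ax": 0, "ay": 0, "az": 0, "fingers": 1},
    {"x": 0.33, "y": -0.2, "z": 0, "ax": 0, "ay": 0, "az": 0, "fingers": 1},
    {"x": 0.33, "y": -0.2, "z": 0, "ax": 0, "ay": 0, "az": 0, "fingers": 1},
    {"x": 0.33, "y": -0.2, "z": 0, "ax": 0, "ay": 0, "az": 0, "fingers": 1},
    {"x": 0.33, "y": -0.2, "z": 0, "ax": 0, "ay": 0, "az": 0, "fingers": 1},
    {"x": 0.33, "y": -0.2, "z": 0, "ax": 0, "ay": 0, "az": 0, "fingers": 1},
    {"x": 0.33, "y": -0.2, "z": 0, "ax": 0, "ay": 0, "az": 0, "fingers": 1},
    {"x": 0.33, "y": -0.2, "z": 0, "ax": 0, "ay": 0, "az": 0, "fingers": 1},
    {"x": 0.33, "y": -0.2, "z": 0, "ax": 0, "ay": 0, "az": 0, "fingers": 1},
  ],
)

```text
clock: 1.2
tcp_pos: [0.5212, -0.3283, 0.256]
eef_rot: [[0.988, 0.155, -0.001], [0.155, -0.988, 0.0], [-0.001, -0.0, -1.0]]
wrist_force: [1.6, 0.0, -0.4]
opening: 0.0
finger_force: 0.0
```

```bash
python3 -c "
from h import *
plan([.5595,-.2982,.256],.156)
o=r.get_obs();cv2.imwrite('pics/w1.png',cams.read_camera('wrist')[:,:,::-1]);print(o['tcp_pos'])
for P in ([.611,-.2915,.154],[.529,-.3025,.156]): print(proj('wrist',P,o))"
```

```text
az total -0.0 rows 1 | shift [ 0.354 -0.198 -0.   ] rows 2
[ 0.52120602 -0.32830518  0.25595732]
[281.44254158  82.12630023]
[282.20432419 233.41312185]
```

View pics/w1.png

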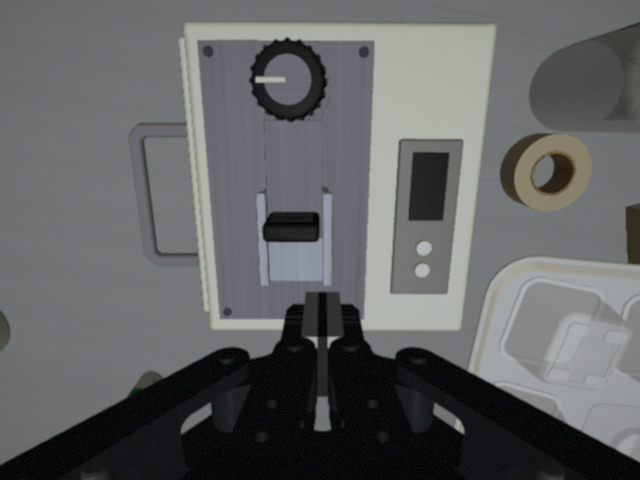

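Wrist view: knob centre at (288,79), tab top at about (293,221), incubator top corners at (188,24),(495,24),(462,329),(212,330), handle at left (bar ends (137,130),(150,258)).

```bash
python3 -c "
from h import *
f=lambda u,v,z:print(u,v,onz('wrist',u,v,z).round(4))
f(288,79,.154);f(293,216,.156)
C=[onz('wrist',*p,.09) for p in ((188,24),(495,24),(462,329),(212,330))];C=np.array(C);print(C.round(4),C.mean(0),[np.linalg.norm(C[i]-C[(i+1)%4]).round(4) for i in range(4)])
f(137,128,.052);f(150,260,.052)
"
```

```text
288 79 [ 0.6203 -0.2849  0.154 ]
293 216 [ 0.5476 -0.2984  0.156 ]
[[ 0.6489 -0.2083  0.09  ]
 [ 0.6823 -0.4081  0.09  ]
 [ 0.461  -0.4468  0.09  ]
 [ 0.4253 -0.2435  0.09  ]] [ 0.55437123 -0.32667762  0.09      ] [np.float64(0.2025), np.float64(0.2247), np.float64(0.2064), np.float64(0.2263)]
137 128 [ 0.5737 -0.1596  0.052 ]
150 260 [ 0.4622 -0.1746  0.052 ]
```

```bash
python3 -c "
from h import *
o=r.get_obs();a=cams.read_camera('wrist')[:,:,::-1];print(o['tcp_pos'],o['qd'].round(3) if hasattr(o['qd'],'round') else o['qd'])
b=cv2.imread('pics/w1.png')
for im in (a,b):
  m=(cv2.cvtColor(im,cv2.COLOR_BGR2GRAY)<60).astype(np.uint8);m[285:]=0;m[:,400:]=0
  m=cv2.morphologyEx(m,cv2.MORPH_OPEN,np.ones((5,5)));n,l,s,c=cv2.connectedComponentsWithStats(m)
  for i in range(1,n):
    if s[i,4]>300: print(s[i],c[i])
p=proj('wrist',[.529,-.3025,.156],o);print(p)
"
```

```text
[ 0.5282534  -0.32006667  0.25603307] [ 0.028 -0.025 -0.025  0.043 -0.03  -0.001  0.145]
[ 268   58   74   79 2518] [305.38006354  96.6096108 ]
[ 276  225   56   30 1580] [303.89177215 239.93164557]
[ 251   40   76   81 2716] [290.18777614  80.48159057]
[ 263  212   56   30 1587] [291.51984877 226.6742281 ]
[295.23836799 247.35893632]
```

Request:
move_arm(
  series=[
    {"x": 0.13, "y": -0.1, "z": 0, "ax": 0, "ay": 0, "az": 0, "fingers": 1},
    {"x": 0.13, "y": -0.1, "z": 0, "ax": 0, "ay": 0, "az": 0, "fingers": 1},
    {"x": 0, "y": 0, "z": 0, "ax": 0, "ay": 0, "az": 0, "fingers": 1},
    {"x": 0, "y": 0, "z": 0, "ax": 0, "ay": 0, "az": 0, "fingers": 1},
    {"x": 0, "y": 0, "z": 0, "ax": 0, "ay": 0, "az": 0, "fingers": 1},
  ],
)

```text
clock: 1.8
tcp_pos: [0.5461, -0.3027, 0.256]
eef_rot: [[0.988, 0.153, -0.001], [0.153, -0.988, -0.001], [-0.001, 0.0, -1.0]]
wrist_force: [-0.2, -0.1, 0.1]
opening: 0.0
finger_force: 0.0
```

```bash
cat >> h.py <<'E'
def dark(im,z_knob=.154,z_tab=.156,o=None):
  m=(cv2.cvtColor(im,cv2.COLOR_BGR2GRAY)<60).astype(np.uint8);m[285:]=0;m[:,:200]=0;m[:,440:]=0
  m=cv2.morphologyEx(m,cv2.MORPH_CLOSE,np.ones((9,9)));n,l,s,c=cv2.connectedComponentsWithStats(m)
  for i in range(1,n):
    if s[i,4]>300:
      x,y,w,h=s[i,:4];print(s[i],'ctr@knob',onz('wrist',x+w/2-.5,y+h/2-.5,z_knob,o).round(4),'ctr@tab',onz('wrist',x+w/2-.5,y+h/2-.5,z_tab,o).round(4))
E
python3 -c "
from h import *
o=r.get_obs();a=cams.read_camera('wrist')[:,:,::-1].copy();print(o['tcp_pos'],np.abs(o['qd']).max())
cv2.imwrite('pics/w2.png',a);dark(a,o=o)
hsv=cv2.cvtColor(a,cv2.COLOR_BGR2HSV);m=((hsv[...,2]>150)&(hsv[...,0]>18)&(hsv[...,0]<40)&(hsv[...,1]>15)).astype(np.uint8)
c=max(cv2.findContours(m,0,2)[0],key=cv2.contourArea);q=cv2.approxPolyDP(cv2.convexHull(c),8,True)[:,0];print([(tuple(p),onz('wrist',*map(float,p),.09,o).round(4).tolist()) for p in q])
"
```

```text
[ 0.54609142 -0.30269002  0.25604353] 0.004237371519216574
[ 290   96   74   77 2447] ctr@knob [ 0.6134 -0.2939  0.154 ] ctr@tab [ 0.6134 -0.2939  0.156 ]
[ 299  253   55   32 1661] ctr@knob [ 0.5353 -0.306   0.154 ] ctr@tab [ 0.5361 -0.3059  0.156 ]
[((np.int32(220), np.int32(78)), [0.6373, -0.2172, 0.09]), ((np.int32(513), np.int32(73)), [0.671, -0.414, 0.09])]
```

```bash
python3 -c "
from h import *
plan([.5617,-.2992,.157],.156)"
```

```text
az total -0.0007 rows 1 | shift [ 0.132 -0.009  0.826] rows 3
```

Request:
move_arm(
  series=[
    {"x": 0.132, "y": -0.009, "z": 0, "ax": 0, "ay": 0, "az": 0, "fingers": 1},
    {"x": 0, "y": 0, "z": 0, "ax": 0, "ay": 0, "az": 0, "fingers": 1},
    {"x": 0, "y": 0, "z": 0.276, "ax": 0, "ay": 0, "az": 0, "fingers": 1},
    {"x": 0, "y": 0, "z": 0.276, "ax": 0, "ay": 0, "az": 0, "fingers": 1},
    {"x": 0, "y": 0, "z": 0.274, "ax": 0, "ay": 0, "az": 0, "fingers": 1},
    {"x": 0, "y": 0, "z": 0, "ax": 0, "ay": 0, "az": 0, "fingers": 1},
    {"x": 0, "y": 0, "z": 0, "ax": 0, "ay": 0, "az": 0, "fingers": 1},
    {"x": 0, "y": 0, "z": 0, "ax": 0, "ay": 0, "az": 0, "fingers": 1},
  ],
)

```text
clock: 2.65
tcp_pos: [0.5637, -0.2985, 0.1593]
eef_rot: [[0.988, 0.155, 0.003], [0.155, -0.988, -0.002], [0.003, 0.002, -1.0]]
wrist_force: [0.8, -0.1, 0.9]
opening: -0.002
finger_force: 0.0
```

Request:
move_arm(
  series=[
    {"x": -0.06, "y": 0, "z": 0, "ax": 0, "ay": 0, "az": 0, "fingers": 1},
    {"x": -0.06, "y": 0, "z": 0, "ax": 0, "ay": 0, "az": 0, "fingers": 1},
    {"x": -0.06, "y": 0, "z": 0, "ax": 0, "ay": 0, "az": 0, "fingers": 1},
    {"x": -0.06, "y": 0, "z": 0, "ax": 0, "ay": 0, "az": 0, "fingers": 1},
    {"x": -0.06, "y": 0, "z": 0, "ax": 0, "ay": 0, "az": 0, "fingers": 1},
    {"x": -0.06, "y": 0, "z": 0, "ax": 0, "ay": 0, "az": 0, "fingers": 1},
    {"x": -0.03, "y": 0, "z": 0, "ax": 0, "ay": 0, "az": 0, "fingers": 1},
    {"x": 0, "y": 0, "z": 0, "ax": 0, "ay": 0, "az": 0, "fingers": 1},
    {"x": 0, "y": 0, "z": 0, "ax": 0, "ay": 0, "az": 0, "fingers": 1},
  ],
)

```text
clock: 3.55
tcp_pos: [0.5157, -0.305, 0.1567]
eef_rot: [[0.988, 0.155, -0.002], [0.155, -0.988, 0.0], [-0.002, -0.001, -1.0]]
wrist_force: [0.3, 0.2, 0.6]
opening: 0.001
finger_force: 0.0
```

Request:
move_arm(
  series=[
    {"x": -0.01, "y": 0, "z": 0, "ax": 0, "ay": 0, "az": 0, "fingers": 1},
    {"x": -0.01, "y": 0, "z": 0, "ax": 0, "ay": 0, "az": 0, "fingers": 1},
    {"x": -0.01, "y": 0, "z": 0, "ax": 0, "ay": 0, "az": 0, "fingers": 1},
    {"x": 0, "y": 0, "z": 0, "ax": 0, "ay": 0, "az": 0, "fingers": 1},
  ],
)

```text
clock: 3.95
tcp_pos: [0.513, -0.3053, 0.157]
eef_rot: [[0.988, 0.155, -0.0], [0.155, -0.988, 0.0], [-0.0, -0.0, -1.0]]
wrist_force: [1.9, 0.3, -2.0]
opening: -0.002
finger_force: 0.8
```

```bash
python3 -c "
from h import *
a=cams.read_camera('scene')[:,:,::-1];b=cams.read_camera('top')[:,:,::-1]
cv2.imwrite('pics/s3.png',np.hstack([cv2.resize(a[145:240,335:450],(460,380),interpolation=2),cv2.resize(b[180:280,425:505],(304,380),interpolation=2)]))
print(r.get_obs()['wrist_force'])"
```

```text
[ 1.70874878  0.23735167 -0.60972276]
```

View pics/s3.png

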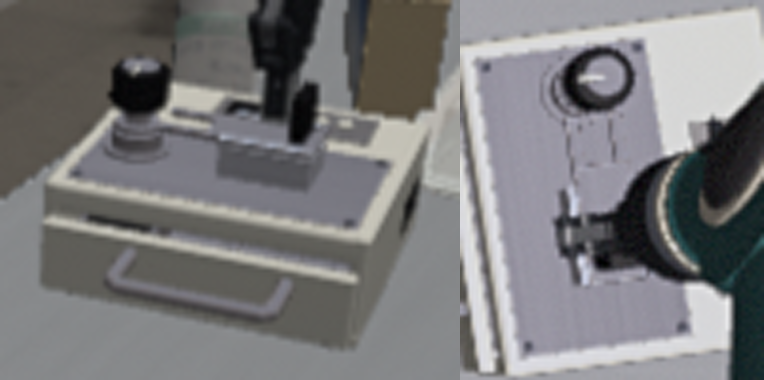

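The bar has moved most of the way, tab now at the right end of the housing; I push on until the stop shows in the force.

Request:
move_arm(
  series=[
    {"x": -0.01, "y": 0, "z": 0, "ax": 0, "ay": 0, "az": 0, "fingers": 1},
    {"x": -0.01, "y": 0, "z": 0, "ax": 0, "ay": 0, "az": 0, "fingers": 1},
    {"x": 0, "y": 0, "z": 0, "ax": 0, "ay": 0, "az": 0, "fingers": 1},
  ],
)

```text
clock: 4.35
tcp_pos: [0.511, -0.3057, 0.1572]
eef_rot: [[0.988, 0.156, 0.001], [0.156, -0.988, -0.0], [0.001, 0.0, -1.0]]
wrist_force: [4.3, -0.8, -2.8]
opening: 0.001
finger_force: 1.8
```

Request:
move_arm(
  series=[
    {"x": -0.01, "y": 0, "z": 0, "ax": 0, "ay": 0, "az": 0, "fingers": 1},
    {"x": -0.01, "y": 0, "z": 0, "ax": 0, "ay": 0, "az": 0, "fingers": 1},
    {"x": 0, "y": 0, "z": 0, "ax": 0, "ay": 0, "az": 0, "fingers": 1},
  ],
)

```text
clock: 4.65
tcp_pos: [0.5108, -0.3057, 0.1573]
eef_rot: [[0.988, 0.157, 0.005], [0.157, -0.988, -0.0], [0.005, 0.001, -1.0]]
wrist_force: [10.1, 0.9, -8.4]
opening: 0.002
finger_force: 4.7
```

Request:
move_arm(
  series=[
    {"x": 0.08, "y": 0, "z": 0, "ax": 0, "ay": 0, "az": 0, "fingers": 1},
    {"x": 0, "y": 0, "z": -0.35, "ax": 0, "ay": 0, "az": 0, "fingers": -1},
    {"x": 0, "y": 0, "z": -0.35, "ax": 0, "ay": 0, "az": 0, "fingers": -1},
    {"x": 0, "y": 0, "z": -0.1, "ax": 0, "ay": 0, "az": 0, "fingers": -1},
    {"x": 0, "y": 0, "z": 0, "ax": 0, "ay": 0, "az": 0, "fingers": -1},
    {"x": 0, "y": 0, "z": 0, "ax": 0, "ay": 0, "az": 0, "fingers": -1},
    {"x": 0, "y": 0, "z": 0, "ax": 0, "ay": 0, "az": 0.04, "fingers": -1},
    {"x": 0, "y": 0, "z": 0, "ax": 0, "ay": 0, "az": 0.04, "fingers": -1},
    {"x": 0, "y": 0, "z": 0, "ax": 0, "ay": 0, "az": 0, "fingers": -1},
    {"x": 0, "y": 0, "z": 0, "ax": 0, "ay": 0, "az": 0, "fingers": -1},
  ],
)

```text
clock: 5.65
tcp_pos: [0.517, -0.3044, 0.2515]
eef_rot: [[0.996, -0.092, -0.003], [-0.092, -0.996, 0.001], [-0.003, -0.001, -1.0]]
wrist_force: [0.2, -0.1, 0.4]
opening: 1.0
finger_force: 0.0
```

```bash
python3 -c "
from h import *
o=r.get_obs();a=cams.read_camera('wrist')[:,:,::-1].copy();print(o['tcp_pos'],o['q'],np.abs(o['qd']).max())
cv2.imwrite('pics/w4.png',a);dark(a,o=o)"
```

```text
[ 0.51703781 -0.30440116  0.25154802] [ 0.56031683  0.39498961 -0.10840556  1.72759506  0.04895477  1.02463483
 -1.2284288 ] 0.007057375063627714
[ 249   38   79   85 3022] ctr@knob [ 0.6129 -0.2948  0.154 ] ctr@tab [ 0.6127 -0.295   0.156 ]
[429 119  11  70 413] ctr@knob [ 0.5686 -0.3698  0.154 ] ctr@tab [ 0.5688 -0.3693  0.156 ]
[ 313  257   55   28 1213] ctr@knob [ 0.5051 -0.3133  0.154 ] ctr@tab [ 0.5059 -0.3133  0.156 ]
```

```bash
python3 -c "
from h import *
plan([.6127,-.2938,.146],-.5)"
```

```text
az total 0.1297 rows 3 | shift [ 0.656 -0.459  0.883] rows 4
```

Request:
move_arm(
  series=[
    {"x": 0, "y": 0, "z": 0, "ax": 0, "ay": 0, "az": 0.0433, "fingers": -1},
    {"x": 0, "y": 0, "z": 0, "ax": 0, "ay": 0, "az": 0.0432, "fingers": -1},
    {"x": 0, "y": 0, "z": 0, "ax": 0, "ay": 0, "az": 0.0432, "fingers": -1},
    {"x": 0.22, "y": -0.153, "z": 0, "ax": 0, "ay": 0, "az": 0, "fingers": -1},
    {"x": 0.22, "y": -0.153, "z": 0, "ax": 0, "ay": 0, "az": 0, "fingers": -1},
    {"x": 0.216, "y": -0.153, "z": 0, "ax": 0, "ay": 0, "az": 0, "fingers": -1},
    {"x": 0, "y": 0, "z": 0, "ax": 0, "ay": 0, "az": 0, "fingers": -1},
    {"x": 0, "y": 0, "z": 0, "ax": 0, "ay": 0, "az": 0, "fingers": -1},
    {"x": 0, "y": 0, "z": 0.25, "ax": 0, "ay": 0, "az": 0, "fingers": -1},
    {"x": 0, "y": 0, "z": 0.25, "ax": 0, "ay": 0, "az": 0, "fingers": -1},
  ],
)

```text
clock: 6.7
tcp_pos: [0.6124, -0.2957, 0.1935]
eef_rot: [[0.876, -0.482, 0.001], [-0.482, -0.876, -0.001], [0.002, 0.001, -1.0]]
wrist_force: [-0.3, 0.7, -0.5]
opening: 1.0
finger_force: 0.0
```

Request:
move_arm(
  series=[
    {"x": 0, "y": 0, "z": 0.2, "ax": 0, "ay": 0, "az": 0, "fingers": -1},
    {"x": 0, "y": 0, "z": 0.183, "ax": 0, "ay": 0, "az": 0, "fingers": -1},
    {"x": 0, "y": 0, "z": 0, "ax": 0, "ay": 0, "az": 0, "fingers": -1},
    {"x": 0, "y": 0, "z": 0, "ax": 0, "ay": 0, "az": 0, "fingers": -1},
  ],
)

```text
clock: 7.1
tcp_pos: [0.6124, -0.2951, 0.1475]
eef_rot: [[0.876, -0.482, -0.001], [-0.482, -0.876, -0.0], [-0.001, 0.0, -1.0]]
wrist_force: [0.2, -1.0, 1.1]
opening: 0.993
finger_force: 0.0
```

```bash
python3 -c "
from h import *
plan([.6127,-.2938,.146],-.5); print(r.get_obs()['q'])"
```

```text
az total -0.0011 rows 1 | shift [-0.003 -0.011  0.013] rows 1
[ 0.42232288  0.63140029 -0.03258362  1.60184455  0.02491325  0.90937245
 -1.6935569 ]
```

Request:
move_arm(
  series=[
    {"x": 0, "y": 0, "z": 0, "ax": 0, "ay": 0, "az": 0, "fingers": 1},
    {"x": 0, "y": 0, "z": 0, "ax": 0, "ay": 0, "az": 0, "fingers": 1},
    {"x": 0, "y": 0, "z": 0, "ax": 0, "ay": 0, "az": 0, "fingers": 1},
    {"x": 0, "y": 0, "z": 0, "ax": 0, "ay": 0, "az": 0, "fingers": 1},
    {"x": 0, "y": 0, "z": 0, "ax": 0, "ay": 0, "az": 0, "fingers": 1},
    {"x": 0, "y": 0, "z": 0, "ax": 0, "ay": 0, "az": 0, "fingers": 1},
  ],
  force=60,
)

```text
clock: 7.7
tcp_pos: [0.6137, -0.2948, 0.1485]
eef_rot: [[0.876, -0.482, 0.001], [-0.482, -0.876, -0.001], [0.002, 0.0, -1.0]]
wrist_force: [-1.3, 0.5, 5.9]
opening: 0.454
finger_force: 59.9
```

Request:
move_arm(
  series=[
    {"x": 0, "y": 0, "z": -0.02, "ax": 0, "ay": 0, "az": 0, "fingers": 1},
    {"x": 0, "y": 0, "z": -0.02, "ax": 0, "ay": 0, "az": 0, "fingers": 1},
    {"x": 0, "y": 0, "z": -0.02, "ax": 0, "ay": 0, "az": 0, "fingers": 1},
    {"x": 0, "y": 0, "z": -0.019, "ax": 0, "ay": 0, "az": 0, "fingers": 1},
    {"x": 0, "y": 0, "z": 0, "ax": 0, "ay": 0, "az": 0, "fingers": 1},
  ],
)

```text
clock: 8.2
tcp_pos: [0.6131, -0.2945, 0.1562]
eef_rot: [[0.876, -0.482, -0.001], [-0.482, -0.876, -0.0], [-0.001, 0.0, -1.0]]
wrist_force: [3.3, -2.6, -10.3]
opening: 0.452
finger_force: 61.2
```

Request:
move_arm(
  series=[
    {"x": 0, "y": 0, "z": -0.003, "ax": 0, "ay": 0, "az": -0.03, "fingers": 1},
    {"x": 0, "y": 0, "z": 0, "ax": 0, "ay": 0, "az": -0.03, "fingers": 1},
    {"x": 0, "y": 0, "z": 0, "ax": 0, "ay": 0, "az": -0.03, "fingers": 1},
    {"x": 0, "y": 0, "z": 0, "ax": 0, "ay": 0, "az": -0.03, "fingers": 1},
  ],
)

```text
clock: 8.6
tcp_pos: [0.6129, -0.2947, 0.1564]
eef_rot: [[0.993, -0.122, -0.001], [-0.122, -0.993, -0.0], [-0.001, 0.0, -1.0]]
wrist_force: [3.3, -3.9, -9.8]
opening: 0.449
finger_force: 61.2
```

```bash
python3 -c "
from h import *
o=r.get_obs();print(o['wrist_force'],o['torque'],o['tcp_pos'])"
```

```text
[ 3.26060626 -3.92052754 -9.80093281] [-0.52378435 -0.75091599 -0.01085107] [ 0.61294582 -0.29472411  0.15643681]
```

Request:
move_arm(
  series=[
    {"x": 0, "y": 0, "z": 0, "ax": 0, "ay": 0, "az": -0.03, "fingers": 1},
    {"x": 0, "y": 0, "z": 0, "ax": 0, "ay": 0, "az": -0.03, "fingers": 1},
    {"x": 0, "y": 0, "z": 0, "ax": 0, "ay": 0, "az": -0.03, "fingers": 1},
    {"x": 0, "y": 0, "z": 0, "ax": 0, "ay": 0, "az": -0.03, "fingers": 1},
    {"x": 0, "y": 0, "z": 0, "ax": 0, "ay": 0, "az": -0.03, "fingers": 1},
    {"x": 0, "y": 0, "z": 0, "ax": 0, "ay": 0, "az": -0.03, "fingers": 1},
  ],
)

```text
clock: 9.2
tcp_pos: [0.613, -0.2951, 0.1573]
eef_rot: [[0.904, 0.428, -0.0], [0.428, -0.904, -0.001], [-0.001, 0.001, -1.0]]
wrist_force: [2.5, -3.1, -6.2]
opening: 0.447
finger_force: 61.6
```

```bash
python3 -c "
from h import *
o=r.get_obs();print(o['wrist_force'],o['torque'],o['tcp_pos'])"
```

```text
[ 2.45181606 -3.13668335 -6.17014857] [-0.47777494 -0.47839359 -0.13396314] [ 0.61303763 -0.29507324  0.15725142]
```

Request:
move_arm(
  series=[
    {"x": 0, "y": 0, "z": -0.003, "ax": 0, "ay": 0, "az": -0.04, "fingers": 1},
    {"x": 0, "y": 0, "z": -0.003, "ax": 0, "ay": 0, "az": -0.04, "fingers": 1},
    {"x": 0, "y": 0, "z": -0.003, "ax": 0, "ay": 0, "az": -0.04, "fingers": 1},
    {"x": 0, "y": 0, "z": -0.003, "ax": 0, "ay": 0, "az": -0.04, "fingers": 1},
    {"x": 0, "y": 0, "z": -0.003, "ax": 0, "ay": 0, "az": -0.04, "fingers": 1},
    {"x": 0, "y": 0, "z": -0.003, "ax": 0, "ay": 0, "az": -0.04, "fingers": 1},
    {"x": 0, "y": 0, "z": -0.003, "ax": 0, "ay": 0, "az": -0.04, "fingers": 1},
    {"x": 0, "y": 0, "z": -0.003, "ax": 0, "ay": 0, "az": -0.04, "fingers": 1},
    {"x": 0, "y": 0, "z": -0.003, "ax": 0, "ay": 0, "az": -0.04, "fingers": 1},
    {"x": 0, "y": 0, "z": -0.003, "ax": 0, "ay": 0, "az": -0.04, "fingers": 1},
  ],
)

```text
clock: 10.2
tcp_pos: [0.6133, -0.2953, 0.1611]
eef_rot: [[-0.129, 0.992, 0.0], [0.992, 0.129, -0.001], [-0.001, 0.0, -1.0]]
wrist_force: [2.8, -1.5, -5.9]
opening: 0.448
finger_force: 60.8
```

```bash
python3 -c "
from h import *
o=r.get_obs();print(o['wrist_force'],o['torque'],o['tcp_pos'],o['q'][6])"
```

```text
[ 2.76799759 -1.45155346 -5.94260504] [-0.31678624 -0.71172149 -0.12515762] [ 0.61332298 -0.29527246  0.16106689] 0.22738829280152434
```

Request:
move_arm(
  series=[
    {"x": 0, "y": 0, "z": -0.003, "ax": 0, "ay": 0, "az": -0.04, "fingers": 1},
    {"x": 0, "y": 0, "z": -0.003, "ax": 0, "ay": 0, "az": -0.04, "fingers": 1},
    {"x": 0, "y": 0, "z": -0.003, "ax": 0, "ay": 0, "az": -0.04, "fingers": 1},
    {"x": 0, "y": 0, "z": -0.003, "ax": 0, "ay": 0, "az": -0.04, "fingers": 1},
    {"x": 0, "y": 0, "z": -0.003, "ax": 0, "ay": 0, "az": -0.04, "fingers": 1},
    {"x": 0, "y": 0, "z": -0.003, "ax": 0, "ay": 0, "az": -0.04, "fingers": 1},
    {"x": 0, "y": 0, "z": -0.003, "ax": 0, "ay": 0, "az": -0.04, "fingers": 1},
    {"x": 0, "y": 0, "z": -0.003, "ax": 0, "ay": 0, "az": -0.04, "fingers": 1},
    {"x": 0, "y": 0, "z": -0.003, "ax": 0, "ay": 0, "az": -0.04, "fingers": 1},
    {"x": 0, "y": 0, "z": -0.001, "ax": 0, "ay": 0, "az": -0.04, "fingers": 1},
  ],
)

```text
clock: 11.2
tcp_pos: [0.6134, -0.2951, 0.1644]
eef_rot: [[-0.983, 0.183, 0.0], [0.183, 0.983, -0.001], [-0.001, -0.001, -1.0]]
wrist_force: [3.9, -0.4, -5.9]
opening: 0.452
finger_force: 61.2
```

Request:
move_arm(
  series=[
    {"x": 0, "y": 0, "z": 0, "ax": 0, "ay": 0, "az": -0.04, "fingers": 1},
    {"x": 0, "y": 0, "z": 0, "ax": 0, "ay": 0, "az": -0.04, "fingers": 1},
    {"x": 0, "y": 0, "z": 0, "ax": 0, "ay": 0, "az": -0.03, "fingers": 1},
    {"x": 0, "y": 0, "z": 0, "ax": 0, "ay": 0, "az": -0.01, "fingers": 1},
  ],
)

```text
clock: 11.6
tcp_pos: [0.6133, -0.2952, 0.1644]
eef_rot: [[-0.982, -0.188, 0.0], [-0.188, 0.982, -0.001], [0.0, -0.001, -1.0]]
wrist_force: [2.5, -1.0, -4.7]
opening: 0.448
finger_force: 61.3
```

```bash
python3 -c "
from h import *
o=r.get_obs();R=o['eef_rot'];print(o['wrist_force'],o['torque'],o['tcp_pos'],o['q'][6],'yaw',np.arctan2(R[1][0],R[0][0])%6.283+.503)"
```

```text
[ 2.5314353  -1.02906059 -4.72585925] [-0.31994323 -0.64724387 -0.09375956] [ 0.61332541 -0.29515789  0.16437674] 1.6688473095615513 yaw 3.833534276225121
```

Request:
move_arm(
  series=[
    {"x": 0, "y": 0, "z": 0, "ax": 0, "ay": 0, "az": -0.02, "fingers": 1},
    {"x": 0, "y": 0, "z": 0, "ax": 0, "ay": 0, "az": -0.015, "fingers": 1},
    {"x": 0, "y": 0, "z": 0, "ax": 0, "ay": 0, "az": -0.01, "fingers": 1},
    {"x": 0, "y": 0, "z": 0, "ax": 0, "ay": 0, "az": 0, "fingers": 1},
  ],
)

```text
clock: 12.0
tcp_pos: [0.6134, -0.295, 0.1643]
eef_rot: [[-0.947, -0.32, 0.0], [-0.32, 0.947, -0.0], [-0.0, -0.0, -1.0]]
wrist_force: [5.3, -0.0, -4.2]
opening: 0.453
finger_force: 61.3
```

```bash
python3 -c "
from h import *
o=r.get_obs();R=o['eef_rot'];print(o['wrist_force'],o['torque'],o['tcp_pos'],o['q'][6],'yaw',np.arctan2(R[1][0],R[0][0])%6.283+.503)"
```

```text
[ 5.27534758 -0.0153404  -4.20613108] [-0.35055539 -0.69768537 -1.14159344] [ 0.61340648 -0.29501092  0.16431989] 1.7915927161191298 yaw 3.9703478786754127
```

Request:
move_arm(
  series=[
    {"x": 0, "y": 0, "z": 0, "ax": 0, "ay": 0, "az": 0.003, "fingers": -1},
    {"x": 0, "y": 0, "z": 0, "ax": 0, "ay": 0, "az": 0, "fingers": -1},
    {"x": 0, "y": 0, "z": 0, "ax": 0, "ay": 0, "az": 0, "fingers": -1},
    {"x": 0, "y": 0, "z": 0, "ax": 0, "ay": 0, "az": 0, "fingers": -1},
    {"x": 0, "y": 0, "z": -0.3, "ax": 0, "ay": 0, "az": 0, "fingers": -1},
    {"x": 0, "y": 0, "z": -0.3, "ax": 0, "ay": 0, "az": 0, "fingers": -1},
    {"x": 0, "y": 0, "z": -0.2, "ax": 0, "ay": 0, "az": 0.03, "fingers": -1},
    {"x": 0, "y": 0, "z": 0, "ax": 0, "ay": 0, "az": 0.024, "fingers": -1},
    {"x": 0, "y": 0, "z": 0, "ax": 0, "ay": 0, "az": 0, "fingers": 0.16},
    {"x": 0, "y": 0, "z": 0, "ax": 0, "ay": 0, "az": 0, "fingers": 0.16},
  ],
)

```text
clock: 13.0
tcp_pos: [0.6129, -0.2943, 0.2595]
eef_rot: [[-0.988, -0.152, -0.001], [-0.152, 0.988, -0.0], [0.001, 0.0, -1.0]]
wrist_force: [0.1, -0.1, -0.7]
opening: 0.694
finger_force: 0.0
```

```bash
python3 -c "
from h import *
plan([.53,-.1775,.26],-2.985)"
```

```text
az total -0.0012 rows 1 | shift [ 0.53   1.069 -0.004] rows 4
```

Request:
move_arm(
  series=[
    {"x": 0.133, "y": 0.267, "z": 0, "ax": 0, "ay": 0, "az": 0, "fingers": 0.16},
    {"x": 0.133, "y": 0.267, "z": 0, "ax": 0, "ay": 0, "az": 0, "fingers": 0.16},
    {"x": 0.133, "y": 0.267, "z": 0, "ax": 0, "ay": 0, "az": 0, "fingers": 0.16},
    {"x": 0.131, "y": 0.267, "z": 0, "ax": 0, "ay": 0, "az": 0, "fingers": 0.16},
    {"x": 0, "y": 0, "z": 0, "ax": 0, "ay": 0, "az": 0, "fingers": 0.16},
    {"x": 0, "y": 0, "z": 0, "ax": 0, "ay": 0, "az": 0, "fingers": 0.16},
    {"x": 0, "y": 0, "z": 0, "ax": 0, "ay": 0, "az": 0, "fingers": 0.16},
  ],
)

```text
clock: 13.7
tcp_pos: [0.5314, -0.1783, 0.2596]
eef_rot: [[-0.989, -0.149, -0.0], [-0.149, 0.989, 0.0], [0.0, 0.0, -1.0]]
wrist_force: [-0.0, -0.2, -1.2]
opening: 0.422
finger_force: 0.0
```

```bash
python3 -c "
from h import *
o=r.get_obs();a=cams.read_camera('wrist')[:,:,::-1].copy();print(o['tcp_pos'],o['opening'],np.abs(o['qd']).max())
b=cams.read_camera('scene')[:,:,::-1]
cv2.imwrite('pics/w5.png',np.hstack([cv2.resize(a,(480,360)),cv2.resize(b[145:240,340:425],(320,360),interpolation=2)]));cv2.imwrite('pics/w5raw.png',a);print(proj('wrist',[.509,-.1775,.052],o)*.75)"
```

```text
[ 0.53136612 -0.17834601  0.25957706] 0.42230996263065723 0.008961635475713905
[244.41287577 142.15402281]
```

View pics/w5.png

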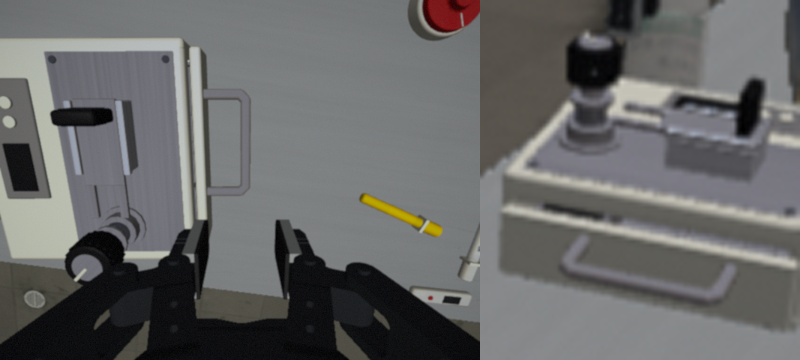

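The screw stands raised, the bar is off, and the handle mid is at (245,142) in the left pane, right where (0.509,-0.1775) projects.

```bash
python3 -c "
from h import *
plan([.509,-.1775,.058])"
```

```text
az total 0 rows 0 | shift [0.184 0.033 1.68 ] rows 5
```

Request:
move_arm(
  series=[
    {"x": 0.184, "y": 0.033, "z": 0, "ax": 0, "ay": 0, "az": 0, "fingers": 0.16},
    {"x": 0, "y": 0, "z": 0.35, "ax": 0, "ay": 0, "az": 0, "fingers": 0.16},
    {"x": 0, "y": 0, "z": 0.35, "ax": 0, "ay": 0, "az": 0, "fingers": 0.16},
    {"x": 0, "y": 0, "z": 0.35, "ax": 0, "ay": 0, "az": 0, "fingers": 0.16},
    {"x": 0, "y": 0, "z": 0.35, "ax": 0, "ay": 0, "az": 0, "fingers": 0.16},
    {"x": 0, "y": 0, "z": 0.28, "ax": 0, "ay": 0, "az": 0, "fingers": 0.16},
    {"x": 0, "y": 0, "z": 0, "ax": 0, "ay": 0, "az": 0, "fingers": 0.16},
    {"x": 0, "y": 0, "z": 0, "ax": 0, "ay": 0, "az": 0, "fingers": 0.16},
  ],
)

```text
clock: 14.6
tcp_pos: [0.5093, -0.1765, 0.0585]
eef_rot: [[-0.989, -0.15, -0.0], [-0.15, 0.989, 0.001], [0.0, 0.001, -1.0]]
wrist_force: [0.5, 0.3, 0.8]
opening: 0.418
finger_force: 0.0
```

Request:
move_arm(
  series=[
    {"x": 0, "y": 0, "z": 0, "ax": 0, "ay": 0, "az": 0, "fingers": 1},
    {"x": 0, "y": 0, "z": 0, "ax": 0, "ay": 0, "az": 0, "fingers": 1},
    {"x": 0, "y": 0, "z": 0, "ax": 0, "ay": 0, "az": 0, "fingers": 1},
    {"x": 0, "y": 0, "z": 0, "ax": 0, "ay": 0, "az": 0, "fingers": 1},
  ],
  force=40,
)

```text
clock: 15.0
tcp_pos: [0.5101, -0.1772, 0.0603]
eef_rot: [[-0.989, -0.15, 0.003], [-0.15, 0.989, -0.002], [-0.003, -0.002, -1.0]]
wrist_force: [0.3, -0.4, 7.8]
opening: 0.114
finger_force: 39.3
```

Request:
move_arm(
  series=[
    {"x": 0, "y": 0.05, "z": 0, "ax": 0, "ay": 0, "az": 0, "fingers": 1},
    {"x": 0, "y": 0.14, "z": 0, "ax": 0, "ay": 0, "az": 0, "fingers": 1},
    {"x": 0, "y": 0.16, "z": 0, "ax": 0, "ay": 0, "az": 0, "fingers": 1},
    {"x": 0, "y": 0.16, "z": 0, "ax": 0, "ay": 0, "az": 0, "fingers": 1},
    {"x": 0, "y": 0.16, "z": 0, "ax": 0, "ay": 0, "az": 0, "fingers": 1},
    {"x": 0, "y": 0.16, "z": 0, "ax": 0, "ay": 0, "az": 0, "fingers": 1},
    {"x": 0, "y": 0.16, "z": 0, "ax": 0, "ay": 0, "az": 0, "fingers": 1},
    {"x": 0, "y": 0.16, "z": 0, "ax": 0, "ay": 0, "az": 0, "fingers": 1},
    {"x": 0, "y": 0.14, "z": 0, "ax": 0, "ay": 0, "az": 0, "fingers": 1},
    {"x": 0, "y": 0, "z": 0, "ax": 0, "ay": 0, "az": 0, "fingers": 1},
  ],
)

```text
clock: 16.0
tcp_pos: [0.4862, -0.021, 0.0603]
eef_rot: [[-0.988, -0.154, 0.003], [-0.154, 0.988, 0.0], [-0.003, -0.0, -1.0]]
wrist_force: [-2.0, 2.5, 9.5]
opening: 0.112
finger_force: 39.9
```

Request:
move_arm(
  series=[
    {"x": 0, "y": 0.03, "z": 0, "ax": 0, "ay": 0, "az": 0, "fingers": 1},
    {"x": 0, "y": 0.03, "z": 0, "ax": 0, "ay": 0, "az": 0, "fingers": 1},
    {"x": 0, "y": 0.03, "z": 0, "ax": 0, "ay": 0, "az": 0, "fingers": 1},
    {"x": 0, "y": 0, "z": 0, "ax": 0, "ay": 0, "az": 0, "fingers": 1},
  ],
)

```text
clock: 16.4
tcp_pos: [0.4851, -0.0142, 0.0602]
eef_rot: [[-0.989, -0.15, 0.003], [-0.15, 0.989, -0.004], [-0.002, -0.004, -1.0]]
wrist_force: [-1.2, -3.2, 12.5]
opening: 0.112
finger_force: 40.2
```

Request:
move_arm(
  series=[
    {"x": 0, "y": 0, "z": 0, "ax": 0, "ay": 0, "az": 0, "fingers": 0.1},
    {"x": 0, "y": 0, "z": 0, "ax": 0, "ay": 0, "az": 0, "fingers": 0.1},
    {"x": 0, "y": 0, "z": 0, "ax": 0, "ay": 0, "az": 0, "fingers": 0.1},
    {"x": 0, "y": 0, "z": -0.3, "ax": 0, "ay": 0, "az": 0, "fingers": 0.1},
    {"x": 0, "y": 0, "z": -0.35, "ax": 0, "ay": 0, "az": 0, "fingers": 0.1},
    {"x": 0, "y": 0.1, "z": -0.35, "ax": 0, "ay": 0, "az": 0, "fingers": 0.1},
    {"x": 0, "y": 0.2, "z": -0.35, "ax": 0, "ay": 0, "az": 0, "fingers": 0.1},
    {"x": 0, "y": 0.2, "z": -0.35, "ax": 0, "ay": 0, "az": 0, "fingers": 0.1},
    {"x": 0, "y": 0, "z": -0.3, "ax": 0, "ay": 0, "az": 0, "fingers": 0.1},
    {"x": 0, "y": 0, "z": 0, "ax": 0, "ay": 0, "az": 0, "fingers": 0.1},
  ],
)

```text
clock: 17.4
tcp_pos: [0.4769, 0.0482, 0.3026]
eef_rot: [[-0.988, -0.152, 0.008], [-0.152, 0.988, -0.001], [-0.008, -0.002, -1.0]]
wrist_force: [-0.5, -0.7, -1.1]
opening: 0.45
finger_force: 0.0
```

Request:
move_arm(
  series=[
    {"x": 0, "y": 0, "z": 0, "ax": 0, "ay": 0, "az": 0, "fingers": 0.1},
    {"x": 0, "y": 0, "z": 0, "ax": 0, "ay": 0, "az": 0, "fingers": 0.1},
    {"x": 0, "y": 0, "z": 0, "ax": 0, "ay": 0, "az": 0, "fingers": 0.1},
  ],
)

```text
clock: 17.7
tcp_pos: [0.4742, 0.0459, 0.2971]
eef_rot: [[-0.989, -0.15, -0.003], [-0.15, 0.989, 0.0], [0.002, 0.001, -1.0]]
wrist_force: [0.2, -0.1, -0.4]
opening: 0.448
finger_force: 0.0
```

```bash
python3 -c "
from h import *
o=r.get_obs();a=cams.read_camera('wrist')[:,:,::-1].copy();print(o['tcp_pos'],o['opening'],np.abs(o['qd']).max())
cv2.imwrite('pics/w6.png',a);import json;json.dump([list(map(float,o['tcp_pos'])),np.array(o['eef_rot']).tolist()],open('w6.json','w'))"
```

```text
[0.47418899 0.04588617 0.29707532] 0.4478194874696238 0.00572865255902954
```

View pics/w6.png

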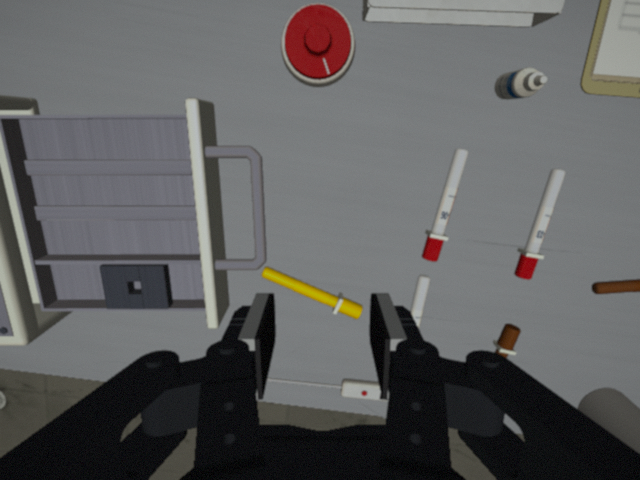

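Wrist view: open drawer at left with lanes at v≈142, 190, 236 and the lock bay at v≈285; red-cap tubes A (431,260)-(461,150) and B (524,277)-(558,171); the white tube's tail is at (424,278), cap hidden by the finger; bottle at (523,84).

```bash
python3 -c "
from h import *
import json
p,R=json.load(open('w6.json'));o=dict(tcp_pos=np.array(p),eef_rot=np.array(R))
f=lambda u,v,z:onz('wrist',u,v,z,o)[:2]
ey=np.array([np.cos(.152),np.sin(.152)]);ex=np.array([ey[1],-ey[0]])
c=np.array([.545,-.336])
own=lambda P:(np.array([(P-c)@ex,(P-c)@ey])).round(4)
for n,a,z in [('r12a',(40,167),.031),('r12b',(185,165),.031),('r23a',(45,213),.031),('r23b',(190,212),.031),('r3a',(50,259),.031),('r3b',(195,258),.031),('frontin',(196,190),.026),('frontin_top',(189,150),.05),('handle',(258,200),.052),('handleE1',(250,152),.052),('handleE2',(258,265),.052)]:
  P=f(*a,z);print(n,P.round(4),own(P))
for n,a,b in (('A',(431,260),(461,150)),('B',(524,277),(558,171))):
  P,Q=f(*a,.009),f(*b,.007);print(n,P,Q,np.linalg.norm(P-Q),'mid',(P+Q)/2,'dir',np.arctan2(*(P-Q)[::-1]))
t=onz('top',277.5,185.5,.009)[:2],onz('top',277.3,229,.007)[:2];print('C top',t,np.linalg.norm(t[0]-t[1]));print('C tail wrist',f(424,277,.007));print('bottle',f(512,88,0))
"
```

```text
r12a [ 0.4805 -0.2328] [-0.1118 -0.0481]
r12b [ 0.4572 -0.0918] [-0.2546 -0.0498]
r23a [ 0.5269 -0.2304] [-0.1072 -0.0019]
r23b [ 0.5037 -0.0845] [-0.2549 -0.0027]
r3a [ 0.5766 -0.2278] [-0.1022  0.0476]
r3b [ 0.5526 -0.0766] [-0.2552  0.0468]
frontin [ 0.4813 -0.0812] [-0.2615 -0.0244]
frontin_top [ 0.4401 -0.0826] [-0.2664 -0.0653]
handle [ 0.4767 -0.0144] [-0.3282 -0.0188]
handleE1 [ 0.4333 -0.0263] [-0.323  -0.0635]
handleE2 [ 0.5423 -0.0077] [-0.325   0.0471]
A [0.52424491 0.17769269] [0.40263542 0.18142717] 0.12166681764948893 mid [0.46344017 0.17955993] dir -0.03069913710491987
B [0.52840415 0.28654395] [0.4082977  0.28754572] 0.12011063445290121 mid [0.46835092 0.28704484] dir -0.008340470560552773
C top (array([0.66667124, 0.17529122]), array([0.54392621, 0.17240085])) 0.12277906178944013
C tail wrist [0.5460446  0.17521666]
bottle [0.33576516 0.21939863]
```

```bash
python3 -c "
from h import *
plan([.4634,.1798,.06],3.11)"
```

```text
az total 0.058 rows 2 | shift [0.126 1.111 1.977] rows 6
```

Request:
move_arm(
  series=[
    {"x": 0, "y": 0, "z": 0, "ax": 0, "ay": 0, "az": 0.029, "fingers": 0.25},
    {"x": 0, "y": 0, "z": 0, "ax": 0, "ay": 0, "az": 0.029, "fingers": 0.25},
    {"x": 0.032, "y": 0.278, "z": 0.15, "ax": 0, "ay": 0, "az": 0, "fingers": 0.25},
    {"x": 0.032, "y": 0.278, "z": 0.15, "ax": 0, "ay": 0, "az": 0, "fingers": 0.25},
    {"x": 0.031, "y": 0.278, "z": 0.15, "ax": 0, "ay": 0, "az": 0, "fingers": 0.25},
    {"x": 0.031, "y": 0.277, "z": 0.15, "ax": 0, "ay": 0, "az": 0, "fingers": 0.25},
    {"x": 0, "y": 0, "z": 0.35, "ax": 0, "ay": 0, "az": 0, "fingers": 0.25},
    {"x": 0, "y": 0, "z": 0.35, "ax": 0, "ay": 0, "az": 0, "fingers": 0.25},
    {"x": 0, "y": 0, "z": 0.35, "ax": 0, "ay": 0, "az": 0, "fingers": 0.25},
    {"x": 0, "y": 0, "z": 0.3, "ax": 0, "ay": 0, "az": 0, "fingers": 0.25},
  ],
)

```text
clock: 18.75
tcp_pos: [0.4627, 0.1798, 0.0614]
eef_rot: [[-1.0, 0.031, -0.003], [0.031, 1.0, -0.001], [0.003, -0.001, -1.0]]
wrist_force: [0.3, 0.6, -0.3]
opening: 0.376
finger_force: 0.0
```

Request:
move_arm(
  series=[
    {"x": 0, "y": 0, "z": 0, "ax": 0, "ay": 0, "az": 0, "fingers": 0.25},
    {"x": 0, "y": 0, "z": 0, "ax": 0, "ay": 0, "az": 0, "fingers": 0.25},
    {"x": 0, "y": 0, "z": 0, "ax": 0, "ay": 0, "az": 0, "fingers": 0.25},
  ],
)

```text
clock: 19.05
tcp_pos: [0.4649, 0.1809, 0.0659]
eef_rot: [[-1.0, 0.031, 0.002], [0.031, 1.0, 0.001], [-0.002, 0.001, -1.0]]
wrist_force: [-0.5, 0.4, 0.5]
opening: 0.376
finger_force: 0.0
```

```bash
cat >> h.py <<'E'
def tubes_top(im=None,box=(150,160,400,300)):
    """tubes in the top view: pairs nothing, prints red and white blobs with their place on z=.008"""
    im=cams.read_camera('top') if im is None else im
    hsv=cv2.cvtColor(np.ascontiguousarray(im),cv2.COLOR_RGB2HSV); x0,y0,x1,y1=box
    W=(hsv[...,2]>190)&(hsv[...,1]<40); Rd=((hsv[...,0]<8)|(hsv[...,0]>172))&(hsv[...,1]>150)&(hsv[...,2]>90)
    for nm,m in (('W',W),('R',Rd)):
        m=m.astype(np.uint8); k=np.zeros_like(m);k[y0:y1,x0:x1]=1;m*=k
        n,l,st,c=cv2.connectedComponentsWithStats(m)
        for i in range(1,n):
            if st[i,4]>15: print(nm,st[i].tolist(),onz('top',*c[i],.008).round(3)[:2])
E
python3 -c "
from h import *
plan([.4634,.1798,.03],3.11); tubes_top()"
```

```text
az total 0.0001 rows 1 | shift [ 0.012 -0.01   0.299] rows 1
W [162, 160, 20, 18, 153] [0.707 0.471]
W [271, 170, 32, 7, 159] [0.703 0.145]
W [312, 173, 25, 1, 25] [0.705 0.045]
W [274, 186, 7, 43, 192] [0.607 0.174]
W [357, 204, 15, 82, 334] [ 0.506 -0.069]
W [234, 272, 4, 6, 20] [0.413 0.285]
W [175, 284, 9, 9, 33] [0.371 0.439]
R [235, 235, 7, 8, 35] [0.515 0.283]
```

Request:
move_arm(
  series=[
    {"x": 0.012, "y": -0.01, "z": 0.15, "ax": 0, "ay": 0, "az": 0, "fingers": 0.25},
    {"x": 0, "y": 0, "z": 0.12, "ax": 0, "ay": 0, "az": 0, "fingers": 0.25},
    {"x": 0, "y": 0, "z": 0, "ax": 0, "ay": 0, "az": 0, "fingers": 0.25},
    {"x": 0, "y": 0, "z": 0, "ax": 0, "ay": 0, "az": 0, "fingers": 0.25},
    {"x": 0, "y": 0, "z": 0, "ax": 0, "ay": 0, "az": 0, "fingers": 0.25},
  ],
)

```text
clock: 19.6
tcp_pos: [0.4629, 0.1793, 0.0327]
eef_rot: [[-1.0, 0.031, 0.001], [0.031, 1.0, 0.0], [-0.001, 0.001, -1.0]]
wrist_force: [0.4, -0.3, 0.3]
opening: 0.371
finger_force: 0.0
```

Request:
move_arm(
  series=[
    {"x": 0, "y": 0, "z": 0.015, "ax": 0, "ay": 0, "az": 0, "fingers": 0.25},
    {"x": 0, "y": 0, "z": 0.01, "ax": 0, "ay": 0, "az": 0, "fingers": 0.25},
    {"x": 0, "y": 0, "z": 0, "ax": 0, "ay": 0, "az": 0, "fingers": 0.25},
  ],
)

```text
clock: 19.9
tcp_pos: [0.4625, 0.1789, 0.029]
eef_rot: [[-1.0, 0.032, -0.0], [0.032, 1.0, -0.0], [0.0, -0.0, -1.0]]
wrist_force: [0.1, -0.0, 0.7]
opening: 0.377
finger_force: 0.0
```

Request:
move_arm(
  series=[
    {"x": 0, "y": 0, "z": 0.008, "ax": 0, "ay": 0, "az": 0, "fingers": 1},
    {"x": 0, "y": 0, "z": 0, "ax": 0, "ay": 0, "az": 0, "fingers": 1},
    {"x": 0, "y": 0, "z": 0, "ax": 0, "ay": 0, "az": 0, "fingers": 1},
    {"x": 0, "y": 0, "z": 0, "ax": 0, "ay": 0, "az": 0, "fingers": 1},
    {"x": 0, "y": 0, "z": 0, "ax": 0, "ay": 0, "az": 0, "fingers": 1},
  ],
  force=30,
)

```text
clock: 20.4
tcp_pos: [0.4625, 0.1789, 0.028]
eef_rot: [[-1.0, 0.032, 0.0], [0.032, 1.0, -0.0], [-0.0, -0.0, -1.0]]
wrist_force: [0.4, -0.0, 1.5]
opening: 0.15
finger_force: 29.4
```

Request:
move_arm(
  series=[
    {"x": 0, "y": 0, "z": -0.1, "ax": 0, "ay": 0, "az": 0, "fingers": 1},
    {"x": 0, "y": 0, "z": -0.3, "ax": 0, "ay": 0, "az": 0, "fingers": 1},
    {"x": 0, "y": 0, "z": -0.35, "ax": 0, "ay": 0, "az": 0, "fingers": 1},
    {"x": 0, "y": 0, "z": 0, "ax": 0, "ay": 0, "az": 0, "fingers": 1},
    {"x": 0, "y": 0, "z": 0, "ax": 0, "ay": 0, "az": 0, "fingers": 1},
  ],
)

```text
clock: 20.9
tcp_pos: [0.463, 0.1788, 0.1193]
eef_rot: [[-0.999, 0.032, 0.002], [0.032, 0.999, 0.0], [-0.002, 0.0, -1.0]]
wrist_force: [-0.2, -0.8, -0.1]
opening: 0.144
finger_force: 29.3
```

```bash
python3 -c "
from h import *
ey=np.array([np.cos(.152),np.sin(.152)]);ex=np.array([ey[1],-ey[0]]);c=np.array([.545,-.336])
for l,y in ((1,-.072),(2,-.0257),(3,.0213)): print(l,(c+ex*-.178+ey*y).round(4))
P=c+ex*-.178+ey*-.072
plan([*P,.13],1.723)
o=r.get_obs();print(o['q'],o['opening']);a=cams.read_camera('wrist')[:,:,::-1];cv2.imwrite('pics/w7.png',a[150:]);print(o['wrist_force'])"
```

```text
1 [ 0.4469 -0.171 ]
2 [ 0.4926 -0.1639]
3 [ 0.5391 -0.1568]
az total 0.4413 rows 10 | shift [-2.861 -0.575 -0.089] rows 8
[ 0.27889484  0.60853892 -0.89956691  2.03510818  0.66476428  0.81449423
  0.52353242] 0.14421884247997535
[-0.15402879 -0.84102067 -0.08621047]
```

View pics/w7.png

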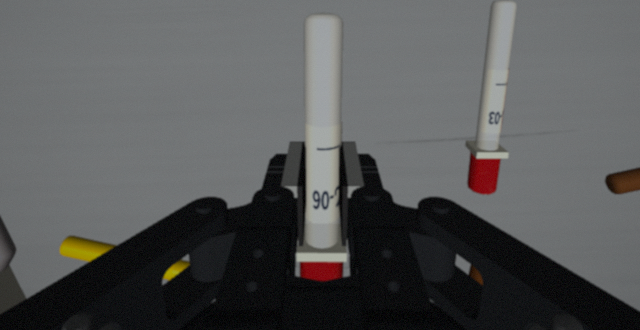

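The tube is held square across the pads at its middle.

Request:
move_arm(
  series=[
    {"x": 0, "y": 0, "z": -0.03, "ax": 0, "ay": 0, "az": 0.0441, "fingers": 1},
    {"x": 0, "y": 0, "z": -0.03, "ax": 0, "ay": 0, "az": 0.0441, "fingers": 1},
    {"x": 0, "y": 0, "z": -0.03, "ax": 0, "ay": 0, "az": 0.0441, "fingers": 1},
    {"x": 0, "y": 0, "z": -0.03, "ax": 0, "ay": 0, "az": 0.0441, "fingers": 1},
    {"x": 0, "y": 0, "z": -0.03, "ax": 0, "ay": 0, "az": 0.0441, "fingers": 1},
    {"x": 0, "y": 0, "z": -0.03, "ax": 0, "ay": 0, "az": 0.0441, "fingers": 1},
    {"x": 0, "y": 0, "z": -0.03, "ax": 0, "ay": 0, "az": 0.0441, "fingers": 1},
    {"x": 0, "y": 0, "z": -0.03, "ax": 0, "ay": 0, "az": 0.0441, "fingers": 1},
    {"x": 0, "y": 0, "z": -0.03, "ax": 0, "ay": 0, "az": 0.0441, "fingers": 1},
    {"x": 0, "y": 0, "z": -0.03, "ax": 0, "ay": 0, "az": 0.0441, "fingers": 1},
  ],
)

```text
clock: 21.95
tcp_pos: [0.4616, 0.1785, 0.1529]
eef_rot: [[-0.148, 0.989, -0.003], [0.989, 0.148, -0.001], [-0.0, -0.003, -1.0]]
wrist_force: [0.2, -0.3, -1.1]
opening: 0.151
finger_force: 29.3
```

```bash
cat >> h.py <<'E'
def lane(l,x=-.184):
    ey=np.array([np.cos(.152),np.sin(.152)]);ex=np.array([ey[1],-ey[0]]);c=np.array([.545,-.336])
    return c+ex*x+ey*{1:-.072,2:-.0257,3:.0213}[l]
E
python3 -c "
from h import *
plan([*lane(1),.15],1.723);print(r.get_obs()['q'].round(2))"
```

```text
az total -0.0013 rows 1 | shift [-2.81  -0.562  0.024] rows 8
[ 0.08  0.44 -0.62  2.03  0.36  0.78 -0.61]
```

Request:
move_arm(
  series=[
    {"x": -0.351, "y": -0.07, "z": 0, "ax": 0, "ay": 0, "az": 0, "fingers": 1},
    {"x": -0.351, "y": -0.07, "z": 0, "ax": 0, "ay": 0, "az": 0, "fingers": 1},
    {"x": -0.351, "y": -0.07, "z": 0, "ax": 0, "ay": 0, "az": 0, "fingers": 1},
    {"x": -0.351, "y": -0.07, "z": 0, "ax": 0, "ay": 0, "az": 0, "fingers": 1},
    {"x": -0.351, "y": -0.07, "z": 0, "ax": 0, "ay": 0, "az": 0, "fingers": 1},
    {"x": -0.351, "y": -0.07, "z": 0, "ax": 0, "ay": 0, "az": 0, "fingers": 1},
    {"x": -0.351, "y": -0.07, "z": 0, "ax": 0, "ay": 0, "az": 0, "fingers": 1},
    {"x": -0.351, "y": -0.07, "z": 0, "ax": 0, "ay": 0, "az": 0, "fingers": 1},
    {"x": 0, "y": 0, "z": 0, "ax": 0, "ay": 0, "az": 0, "fingers": 1},
    {"x": 0, "y": 0, "z": 0, "ax": 0, "ay": 0, "az": 0, "fingers": 1},
  ],
)

```text
clock: 22.95
tcp_pos: [0.4467, -0.1649, 0.1529]
eef_rot: [[-0.151, 0.989, -0.002], [0.989, 0.151, 0.001], [0.002, -0.002, -1.0]]
wrist_force: [0.3, -0.0, -0.0]
opening: 0.149
finger_force: 29.3
```

```bash
python3 -c "
from h import *
plan([*lane(1),.061],1.723);o=r.get_obs();print(o['q'].round(2),np.abs(o['qd']).max(),o['opening'])
a=cams.read_camera('wrist')[:,:,::-1];cv2.imwrite('pics/w8.png',cv2.resize(a,(480,360)))"
```

```text
az total -0.0003 rows 1 | shift [-0.001 -0.006  0.766] rows 3
[ 0.75  0.39 -0.55  2.07  0.3   0.75  0.16] 0.037471114153990015 0.14918061794995383
```

View pics/w8.png

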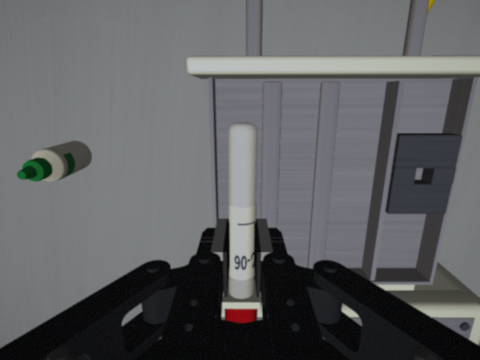

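```bash
python3 -c "
from h import *
import json
o=r.get_obs()
ey=np.array([np.cos(.152),np.sin(.152)]);ex=np.array([ey[1],-ey[0]]);c=np.array([.545,-.336])
a=cams.read_camera('wrist');cv2.imwrite('pics/w8raw.png',a[:,:,::-1])
g=cv2.cvtColor(a,cv2.COLOR_RGB2GRAY)
for v in (150,170):
  row=g[v,270:600].astype(int);e=[(270+i,row[i],row[i+2]) for i in range(len(row)-2) if abs(row[i+2]-row[i])>10]
  print(v,[(u,x,y,*[round(float((onz('wrist',u+1,v,z,o)[:2]-c)@ey),4) for z in (.026,.031,.048)]) for u,x,y in e])
"
```

```text
150 [(281, np.int64(116), np.int64(96), -0.0967, -0.0962, -0.0944), (282, np.int64(111), np.int64(62), -0.0961, -0.0956, -0.0939), (283, np.int64(96), np.int64(43), -0.0955, -0.095, -0.0933), (285, np.int64(43), np.int64(91), -0.0942, -0.0938, -0.0922), (286, np.int64(58), np.int64(112), -0.0936, -0.0932, -0.0916), (287, np.int64(91), np.int64(116), -0.093, -0.0926, -0.0911), (371, np.int64(109), np.int64(97), -0.0409, -0.0415, -0.0436), (373, np.int64(97), np.int64(116), -0.0396, -0.0403, -0.0425), (374, np.int64(102), np.int64(119), -0.039, -0.0397, -0.0419), (421, np.int64(116), np.int64(105), -0.0099, -0.0111, -0.0154), (422, np.int64(115), np.int64(88), -0.0093, -0.0105, -0.0148), (423, np.int64(105), np.int64(94), -0.0086, -0.0099, -0.0143), (424, np.int64(88), np.int64(109), -0.008, -0.0093, -0.0137), (425, np.int64(94), np.int64(114), -0.0074, -0.0087, -0.0131), (506, np.int64(120), np.int64(105), 0.0428, 0.0404, 0.0325), (507, np.int64(117), np.int64(78), 0.0434, 0.041, 0.0331), (508, np.int64(105), np.int64(60), 0.044, 0.0417, 0.0337), (509, np.int64(78), np.int64(57), 0.04
[... 1907 characters left out ...]
4(105), np.int64(117), 0.0074, 0.0058, 0.0003), (504, np.int64(114), np.int64(87), 0.0432, 0.0409, 0.0329), (505, np.int64(108), np.int64(63), 0.0438, 0.0415, 0.0335), (506, np.int64(87), np.int64(56), 0.0445, 0.0421, 0.0341), (519, np.int64(53), np.int64(64), 0.0526, 0.0501, 0.0415), (520, np.int64(58), np.int64(85), 0.0533, 0.0507, 0.0421), (521, np.int64(64), np.int64(106), 0.0539, 0.0513, 0.0427), (522, np.int64(85), np.int64(111), 0.0545, 0.052, 0.0432), (587, np.int64(113), np.int64(94), 0.0953, 0.0919, 0.0804), (588, np.int64(112), np.int64(69), 0.096, 0.0926, 0.0809), (589, np.int64(94), np.int64(57), 0.0966, 0.0932, 0.0815), (590, np.int64(69), np.int64(56), 0.0972, 0.0938, 0.0821)]
```

Request:
move_arm(
  series=[
    {"x": -0.001, "y": 0.036, "z": 0, "ax": 0, "ay": 0, "az": 0, "fingers": 1},
    {"x": 0, "y": 0, "z": 0.3, "ax": 0, "ay": 0, "az": 0, "fingers": 1},
    {"x": 0, "y": 0, "z": 0.25, "ax": 0, "ay": 0, "az": 0, "fingers": 1},
    {"x": 0, "y": 0, "z": 0.13, "ax": 0, "ay": 0, "az": 0, "fingers": 1},
    {"x": 0, "y": 0, "z": 0.085, "ax": 0, "ay": 0, "az": 0, "fingers": 1},
    {"x": 0, "y": 0, "z": 0, "ax": 0, "ay": 0, "az": 0, "fingers": 1},
    {"x": 0, "y": 0, "z": 0, "ax": 0, "ay": 0, "az": 0, "fingers": 1},
    {"x": 0, "y": 0, "z": 0, "ax": 0, "ay": 0, "az": 0, "fingers": 1},
  ],
)

```text
clock: 23.85
tcp_pos: [0.4528, -0.1638, 0.0632]
eef_rot: [[-0.154, 0.988, 0.002], [0.988, 0.154, -0.001], [-0.001, 0.002, -1.0]]
wrist_force: [0.8, -0.4, -0.5]
opening: 0.147
finger_force: 29.3
```

Request:
move_arm(
  series=[
    {"x": 0, "y": 0, "z": 0, "ax": 0, "ay": 0, "az": 0, "fingers": 0.62},
    {"x": 0, "y": 0, "z": 0, "ax": 0, "ay": 0, "az": 0, "fingers": 0.58},
    {"x": 0, "y": 0, "z": 0, "ax": 0, "ay": 0, "az": 0, "fingers": 0.56},
    {"x": 0, "y": 0, "z": 0, "ax": 0, "ay": 0, "az": 0, "fingers": 0.56},
  ],
)

```text
clock: 24.25
tcp_pos: [0.452, -0.1639, 0.0624]
eef_rot: [[-0.153, 0.988, 0.0], [0.988, 0.153, -0.0], [-0.0, 0.0, -1.0]]
wrist_force: [0.3, 0.5, -0.7]
opening: 0.223
finger_force: 0.0
```

Request:
move_arm(
  series=[
    {"x": 0, "y": 0, "z": -0.1, "ax": 0, "ay": 0, "az": 0, "fingers": 0.56},
    {"x": 0, "y": 0, "z": -0.3, "ax": 0, "ay": 0, "az": 0, "fingers": 0.56},
    {"x": 0, "y": 0, "z": -0.35, "ax": 0, "ay": 0, "az": 0, "fingers": 0.3},
    {"x": 0, "y": 0, "z": -0.35, "ax": 0, "ay": 0, "az": 0, "fingers": 0.3},
    {"x": 0.35, "y": 0, "z": -0.1, "ax": 0, "ay": 0, "az": 0, "fingers": 0.3},
    {"x": 0.35, "y": 0, "z": 0, "ax": 0, "ay": 0, "az": 0, "fingers": 0.3},
    {"x": 0, "y": 0, "z": 0, "ax": 0, "ay": 0, "az": 0, "fingers": 0.3},
    {"x": 0, "y": 0, "z": 0, "ax": 0, "ay": 0, "az": 0, "fingers": 0.3},
  ],
)

```text
clock: 25.05
tcp_pos: [0.4391, -0.0802, 0.2071]
eef_rot: [[-0.155, 0.988, 0.001], [0.988, 0.155, -0.001], [-0.001, 0.001, -1.0]]
wrist_force: [1.1, -0.5, 0.5]
opening: 0.348
finger_force: 0.0
```

```bash
python3 -c "
from h import *
plan([.4684,.2870,.2],3.133)
b=cams.read_camera('top');cv2.imwrite('pics/t9.png',b[:,:,::-1])
a=cams.read_camera('scene');cv2.imwrite('pics/s9.png',a[:,:,::-1])
tubes_top(b,(150,160,320,300))
A=cv2.resize(b[180:290,360:460,::-1],(400,440),interpolation=2);B=cv2.resize(a[180:270,320:420,::-1],(400,440),interpolation=2)
cv2.imwrite('pics/d9.png',np.hstack([A,B]))"
```

```text
az total -0.4476 rows 10 | shift [-0.218  3.062  0.059] rows 9
W [163, 169, 18, 8, 72] [0.697 0.476]
W [271, 170, 32, 7, 154] [0.702 0.145]
W [274, 186, 7, 18, 82] [0.643 0.174]
W [275, 205, 5, 24, 92] [0.578 0.173]
W [234, 244, 7, 8, 34] [0.49  0.283]
W [234, 254, 5, 24, 96] [0.44  0.285]
W [177, 285, 7, 8, 24] [0.37  0.438]
R [235, 235, 6, 8, 41] [0.514 0.282]
```

View pics/d9.png

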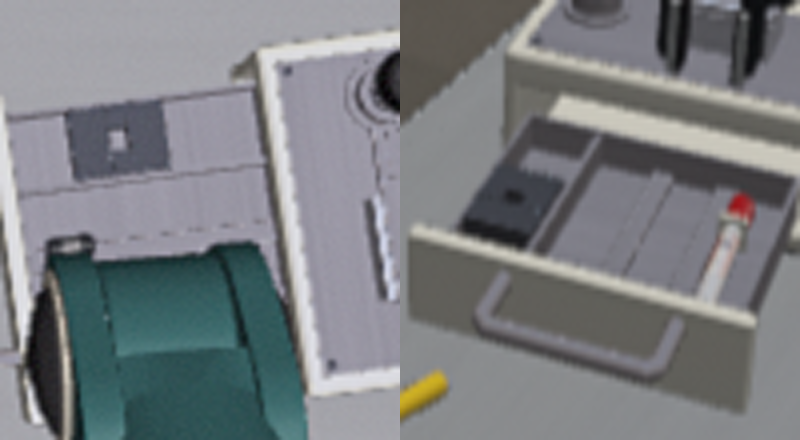

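The right pane shows tube A lying straight in lane 1; B and C have not moved.

Request:
move_arm(
  series=[
    {"x": 0, "y": 0, "z": 0, "ax": 0, "ay": 0, "az": -0.0448, "fingers": 0.3},
    {"x": 0, "y": 0, "z": 0, "ax": 0, "ay": 0, "az": -0.0448, "fingers": 0.3},
    {"x": 0, "y": 0, "z": 0, "ax": 0, "ay": 0, "az": -0.0448, "fingers": 0.3},
    {"x": 0, "y": 0, "z": 0, "ax": 0, "ay": 0, "az": -0.0448, "fingers": 0.3},
    {"x": 0, "y": 0, "z": 0, "ax": 0, "ay": 0, "az": -0.0448, "fingers": 0.3},
    {"x": 0, "y": 0, "z": 0, "ax": 0, "ay": 0, "az": -0.0448, "fingers": 0.3},
    {"x": 0, "y": 0, "z": 0, "ax": 0, "ay": 0, "az": -0.0448, "fingers": 0.3},
    {"x": 0, "y": 0, "z": 0, "ax": 0, "ay": 0, "az": -0.0448, "fingers": 0.3},
    {"x": 0, "y": 0, "z": 0, "ax": 0, "ay": 0, "az": -0.0448, "fingers": 0.3},
    {"x": 0, "y": 0, "z": 0, "ax": 0, "ay": 0, "az": -0.0448, "fingers": 0.3},
  ],
)

```text
clock: 26.15
tcp_pos: [0.4391, -0.0821, 0.206]
eef_rot: [[-1.0, 0.006, -0.001], [0.006, 1.0, 0.0], [0.001, 0.0, -1.0]]
wrist_force: [-0.1, -0.7, -1.2]
opening: 0.351
finger_force: 0.0
```

Request:
move_arm(
  series=[
    {"x": -0.024, "y": 0.34, "z": 0, "ax": 0, "ay": 0, "az": 0, "fingers": 0.3},
    {"x": -0.024, "y": 0.34, "z": 0, "ax": 0, "ay": 0, "az": 0, "fingers": 0.3},
    {"x": -0.024, "y": 0.34, "z": 0, "ax": 0, "ay": 0, "az": 0, "fingers": 0.3},
    {"x": -0.024, "y": 0.34, "z": 0, "ax": 0, "ay": 0, "az": 0, "fingers": 0.3},
    {"x": -0.024, "y": 0.34, "z": 0, "ax": 0, "ay": 0, "az": 0, "fingers": 0.3},
    {"x": -0.024, "y": 0.34, "z": 0, "ax": 0, "ay": 0, "az": 0, "fingers": 0.3},
    {"x": -0.024, "y": 0.34, "z": 0, "ax": 0, "ay": 0, "az": 0, "fingers": 0.3},
    {"x": -0.024, "y": 0.34, "z": 0, "ax": 0, "ay": 0, "az": 0, "fingers": 0.3},
    {"x": -0.024, "y": 0.34, "z": 0, "ax": 0, "ay": 0, "az": 0, "fingers": 0.3},
    {"x": 0, "y": 0, "z": 0, "ax": 0, "ay": 0, "az": 0, "fingers": 0.3},
  ],
)

```text
clock: 27.15
tcp_pos: [0.468, 0.2916, 0.2064]
eef_rot: [[-1.0, 0.004, -0.001], [0.004, 1.0, 0.005], [0.001, 0.005, -1.0]]
wrist_force: [-0.1, 0.7, 0.0]
opening: 0.349
finger_force: 0.0
```

```bash
python3 -c "
from h import *
o=r.get_obs();a=cams.read_camera('wrist');o=o
cv2.imwrite('pics/w10.png',a[:,:,::-1]);print(np.abs(o['qd']).max(),o['q'].round(2))
hsv=cv2.cvtColor(a,cv2.COLOR_RGB2HSV)
m=(((hsv[...,0]<8)|(hsv[...,0]>172))&(hsv[...,1]>120)&(hsv[...,2]>60)).astype(np.uint8)
n,l,s,c=cv2.connectedComponentsWithStats(m);print([(s[i].tolist(),onz('wrist',*c[i],.009,o).round(4)) for i in range(1,n) if s[i,4]>80])
m=((hsv[...,2]>130)&(hsv[...,1]<50)).astype(np.uint8)
n,l,s,c=cv2.connectedComponentsWithStats(m);print([(s[i].tolist(),onz('wrist',*c[i],.008,o).round(4)) for i in range(1,n) if s[i,4]>300])
plan([.4684,.2870,.06],3.133,o)"
```

```text
0.07531640379742677 [ 0.07  0.54 -0.89  1.85  0.49  0.99  0.53]
[([301, 261, 21, 27, 520], array([0.518 , 0.2832, 0.009 ]))]
[([319, 0, 69, 10, 467], array([0.309 , 0.3122, 0.008 ])), ([181, 13, 36, 33, 571], array([0.3237, 0.202 , 0.008 ])), ([507, 79, 45, 38, 797], array([0.3722, 0.4512, 0.008 ])), ([299, 142, 25, 119, 1723], array([0.4533, 0.2852, 0.008 ])), ([184, 303, 18, 57, 684], array([0.5717, 0.1737, 0.008 ]))]
az total 0.0014 rows 1 | shift [-0.003 -0.038  1.22 ] rows 4
```

```bash
python3 -c "
from h import *
plan([.468,.2848,.0285],3.113)"
```

```text
az total 0.0071 rows 1 | shift [ 0.002 -0.03   1.477] rows 4
```

Request:
move_arm(
  series=[
    {"x": 0, "y": 0, "z": 0, "ax": 0, "ay": 0, "az": 0.007, "fingers": 0.3},
    {"x": 0.002, "y": -0.03, "z": 0.33, "ax": 0, "ay": 0, "az": 0, "fingers": 0.3},
    {"x": 0, "y": 0, "z": 0.33, "ax": 0, "ay": 0, "az": 0, "fingers": 0.3},
    {"x": 0, "y": 0, "z": 0.33, "ax": 0, "ay": 0, "az": 0, "fingers": 0.3},
    {"x": 0, "y": 0, "z": 0.25, "ax": 0, "ay": 0, "az": 0, "fingers": 0.3},
    {"x": 0, "y": 0, "z": 0.13, "ax": 0, "ay": 0, "az": 0, "fingers": 0.3},
    {"x": 0, "y": 0, "z": 0.05, "ax": 0, "ay": 0, "az": 0, "fingers": 0.3},
    {"x": 0, "y": 0, "z": 0, "ax": 0, "ay": 0, "az": 0, "fingers": 0.3},
    {"x": 0, "y": 0, "z": 0, "ax": 0, "ay": 0, "az": 0, "fingers": 0.3},
    {"x": 0, "y": 0, "z": 0, "ax": 0, "ay": 0, "az": 0, "fingers": 0.3},
  ],
)

```text
clock: 28.2
tcp_pos: [0.4691, 0.283, 0.0372]
eef_rot: [[-0.999, 0.032, 0.002], [0.032, 0.999, 0.001], [-0.002, 0.001, -1.0]]
wrist_force: [-0.3, 0.3, -1.1]
opening: 0.351
finger_force: 0.0
```

```bash
python3 -c "
from h import *
plan([.468,.2848,.028],3.113)"
```

```text
az total -0.0011 rows 1 | shift [0.009 0.015 0.077] rows 1
```

Request:
move_arm(
  series=[
    {"x": 0.009, "y": 0.015, "z": 0.077, "ax": 0, "ay": 0, "az": 0, "fingers": 0.3},
    {"x": 0, "y": 0, "z": 0, "ax": 0, "ay": 0, "az": 0, "fingers": 0.3},
    {"x": 0, "y": 0, "z": 0, "ax": 0, "ay": 0, "az": 0, "fingers": 0.3},
    {"x": 0, "y": 0, "z": 0, "ax": 0, "ay": 0, "az": 0, "fingers": 1},
    {"x": 0, "y": 0, "z": 0, "ax": 0, "ay": 0, "az": 0, "fingers": 1},
    {"x": 0, "y": 0, "z": 0, "ax": 0, "ay": 0, "az": 0, "fingers": 1},
    {"x": 0, "y": 0, "z": 0, "ax": 0, "ay": 0, "az": 0, "fingers": 1},
    {"x": 0, "y": 0, "z": 0, "ax": 0, "ay": 0, "az": 0, "fingers": 1},
  ],
)

```text
clock: 29.0
tcp_pos: [0.4671, 0.2845, 0.0267]
eef_rot: [[-1.0, 0.031, 0.0], [0.031, 1.0, 0.0], [-0.0, 0.0, -1.0]]
wrist_force: [0.1, -0.6, 1.9]
opening: 0.146
finger_force: 30.2
```

Request:
move_arm(
  series=[
    {"x": 0, "y": 0, "z": -0.1, "ax": 0, "ay": 0, "az": 0, "fingers": 1},
    {"x": 0, "y": 0, "z": -0.3, "ax": 0, "ay": 0, "az": 0, "fingers": 1},
    {"x": 0, "y": 0, "z": -0.35, "ax": 0, "ay": 0, "az": 0, "fingers": 1},
    {"x": 0, "y": 0, "z": -0.35, "ax": 0, "ay": 0, "az": 0, "fingers": 1},
    {"x": 0, "y": 0, "z": 0, "ax": 0, "ay": 0, "az": 0, "fingers": 1},
  ],
)

```text
clock: 29.5
tcp_pos: [0.4696, 0.2868, 0.1646]
eef_rot: [[-0.999, 0.031, 0.009], [0.031, 0.999, 0.005], [-0.009, 0.005, -1.0]]
wrist_force: [-0.1, 0.7, -0.3]
opening: 0.147
finger_force: 30.1
```

```bash
python3 -c "
from h import *
plan([*lane(2),.155],1.723)
o=r.get_obs();a=cams.read_camera('wrist')[:,:,::-1];cv2.imwrite('pics/w11.png',cv2.resize(a[150:],(426,220)));print(o['wrist_force'])"
```

```text
az total 0.4415 rows 10 | shift [-3.692 -0.379  0.08 ] rows 10
[-0.09739389  0.65901107 -0.25951259]
```

View pics/w11.png

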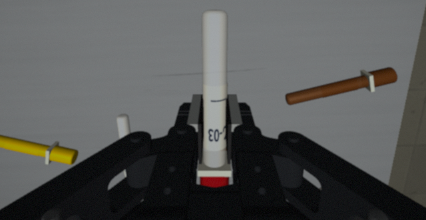

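Request:
move_arm(
  series=[
    {"x": 0, "y": 0, "z": 0, "ax": 0, "ay": 0, "az": 0.0442, "fingers": 1},
    {"x": 0, "y": 0, "z": 0, "ax": 0, "ay": 0, "az": 0.0442, "fingers": 1},
    {"x": 0, "y": 0, "z": 0, "ax": 0, "ay": 0, "az": 0.0442, "fingers": 1},
    {"x": 0, "y": 0, "z": 0, "ax": 0, "ay": 0, "az": 0.0442, "fingers": 1},
    {"x": 0, "y": 0, "z": 0, "ax": 0, "ay": 0, "az": 0.0442, "fingers": 1},
    {"x": 0, "y": 0, "z": 0, "ax": 0, "ay": 0, "az": 0.0442, "fingers": 1},
    {"x": 0, "y": 0, "z": 0, "ax": 0, "ay": 0, "az": 0.0442, "fingers": 1},
    {"x": 0, "y": 0, "z": 0, "ax": 0, "ay": 0, "az": 0.0442, "fingers": 1},
    {"x": 0, "y": 0, "z": 0, "ax": 0, "ay": 0, "az": 0.0442, "fingers": 1},
    {"x": 0, "y": 0, "z": 0, "ax": 0, "ay": 0, "az": 0.0442, "fingers": 1},
  ],
)

```text
clock: 30.55
tcp_pos: [0.4665, 0.2838, 0.1577]
eef_rot: [[-0.144, 0.99, -0.002], [0.99, 0.144, -0.001], [-0.001, -0.002, -1.0]]
wrist_force: [-0.2, 0.3, -0.0]
opening: 0.146
finger_force: 30.2
```

Request:
move_arm(
  series=[
    {"x": -0.369, "y": -0.038, "z": 0, "ax": 0, "ay": 0, "az": 0, "fingers": 1},
    {"x": -0.369, "y": -0.038, "z": 0, "ax": 0, "ay": 0, "az": 0, "fingers": 1},
    {"x": -0.369, "y": -0.038, "z": 0, "ax": 0, "ay": 0, "az": 0, "fingers": 1},
    {"x": -0.369, "y": -0.038, "z": 0, "ax": 0, "ay": 0, "az": 0, "fingers": 1},
    {"x": -0.369, "y": -0.038, "z": 0, "ax": 0, "ay": 0, "az": 0, "fingers": 1},
    {"x": -0.369, "y": -0.038, "z": 0, "ax": 0, "ay": 0, "az": 0, "fingers": 1},
    {"x": -0.369, "y": -0.038, "z": 0, "ax": 0, "ay": 0, "az": 0, "fingers": 1},
    {"x": -0.369, "y": -0.038, "z": 0, "ax": 0, "ay": 0, "az": 0, "fingers": 1},
    {"x": -0.369, "y": -0.038, "z": 0, "ax": 0, "ay": 0, "az": 0, "fingers": 1},
    {"x": -0.369, "y": -0.038, "z": 0, "ax": 0, "ay": 0, "az": 0, "fingers": 1},
  ],
)

```text
clock: 31.55
tcp_pos: [0.4876, -0.162, 0.158]
eef_rot: [[-0.15, 0.989, -0.002], [0.989, 0.15, 0.0], [0.001, -0.001, -1.0]]
wrist_force: [0.9, -0.2, 0.0]
opening: 0.147
finger_force: 30.2
```

Request:
move_arm(
  series=[
    {"x": 0, "y": 0, "z": 0, "ax": 0, "ay": 0, "az": 0, "fingers": 1},
    {"x": 0, "y": 0, "z": 0, "ax": 0, "ay": 0, "az": 0, "fingers": 1},
    {"x": 0, "y": 0, "z": 0, "ax": 0, "ay": 0, "az": 0, "fingers": 1},
  ],
)

```text
clock: 31.85
tcp_pos: [0.4881, -0.1589, 0.1581]
eef_rot: [[-0.152, 0.988, -0.001], [0.988, 0.152, 0.001], [0.001, -0.001, -1.0]]
wrist_force: [-0.2, -0.3, 0.8]
opening: 0.148
finger_force: 30.2
```

```bash
python3 -c "
from h import *
plan([*lane(2),.061],1.723);print(r.get_obs()['q'].round(2))"
```

```text
az total 0.0 rows 1 | shift [0.003 0.031 0.809] rows 3
[ 0.61  0.42 -0.43  1.99  0.24  0.78  0.19]
```

Request:
move_arm(
  series=[
    {"x": 0.003, "y": 0.031, "z": 0, "ax": 0, "ay": 0, "az": 0, "fingers": 1},
    {"x": 0, "y": 0, "z": 0.3, "ax": 0, "ay": 0, "az": 0, "fingers": 1},
    {"x": 0, "y": 0, "z": 0.25, "ax": 0, "ay": 0, "az": 0, "fingers": 1},
    {"x": 0, "y": 0, "z": 0.15, "ax": 0, "ay": 0, "az": 0, "fingers": 1},
    {"x": 0, "y": 0, "z": 0.109, "ax": 0, "ay": 0, "az": 0, "fingers": 1},
    {"x": 0, "y": 0, "z": 0, "ax": 0, "ay": 0, "az": 0, "fingers": 1},
    {"x": 0, "y": 0, "z": 0, "ax": 0, "ay": 0, "az": 0, "fingers": 1},
    {"x": 0, "y": 0, "z": 0, "ax": 0, "ay": 0, "az": 0, "fingers": 1},
  ],
)

```text
clock: 32.65
tcp_pos: [0.4931, -0.1593, 0.0626]
eef_rot: [[-0.15, 0.989, 0.002], [0.989, 0.15, -0.001], [-0.001, 0.002, -1.0]]
wrist_force: [0.1, 0.9, -1.1]
opening: 0.145
finger_force: 30.2
```

Request:
move_arm(
  series=[
    {"x": 0, "y": 0, "z": 0, "ax": 0, "ay": 0, "az": 0, "fingers": 0.6},
    {"x": 0, "y": 0, "z": 0, "ax": 0, "ay": 0, "az": 0, "fingers": 0.55},
    {"x": 0, "y": 0, "z": 0, "ax": 0, "ay": 0, "az": 0, "fingers": 0.5},
    {"x": 0, "y": 0, "z": 0, "ax": 0, "ay": 0, "az": 0, "fingers": 0.5},
  ],
)

```text
clock: 33.05
tcp_pos: [0.4922, -0.1595, 0.0618]
eef_rot: [[-0.15, 0.989, 0.0], [0.989, 0.15, -0.0], [-0.0, 0.0, -1.0]]
wrist_force: [0.8, -0.3, 0.2]
opening: 0.249
finger_force: 0.0
```

Request:
move_arm(
  series=[
    {"x": 0, "y": 0, "z": -0.1, "ax": 0, "ay": 0, "az": 0, "fingers": 0.5},
    {"x": 0, "y": 0, "z": -0.3, "ax": 0, "ay": 0, "az": 0, "fingers": 0.5},
    {"x": 0, "y": 0, "z": -0.35, "ax": 0, "ay": 0, "az": 0, "fingers": 0.3},
    {"x": 0, "y": 0, "z": -0.35, "ax": 0, "ay": 0, "az": 0, "fingers": 0.3},
    {"x": 0.35, "y": 0, "z": -0.1, "ax": 0, "ay": 0, "az": 0, "fingers": 0.3},
    {"x": 0.35, "y": 0, "z": 0, "ax": 0, "ay": 0, "az": 0, "fingers": 0.3},
    {"x": 0, "y": 0, "z": 0, "ax": 0, "ay": 0, "az": 0, "fingers": 0.3},
    {"x": 0, "y": 0, "z": 0, "ax": 0, "ay": 0, "az": 0, "fingers": 0.3},
  ],
)

```text
clock: 33.85
tcp_pos: [0.4796, -0.0756, 0.2064]
eef_rot: [[-0.152, 0.988, 0.001], [0.988, 0.152, -0.001], [-0.001, 0.001, -1.0]]
wrist_force: [0.1, 0.0, -0.8]
opening: 0.353
finger_force: 0.0
```

```bash
python3 -c "
from h import *
plan([.56,.174,.2],3.165)
b=cams.read_camera('top');tubes_top(b,(150,160,320,300))
a=cams.read_camera('scene');cv2.imwrite('pics/s12.png',a[:,:,::-1])
hsv=cv2.cvtColor(a,cv2.COLOR_RGB2HSV);m=(((hsv[...,0]<8)|(hsv[...,0]>172))&(hsv[...,1]>120)&(hsv[...,2]>60)).astype(np.uint8)
n,l,s,c=cv2.connectedComponentsWithStats(m);print([(s[i].tolist(),onz('scene',*c[i],.035).round(4)) for i in range(1,n) if s[i,4]>10])
for L in (1,2,3): print(proj('scene',[*lane(L),.035]))
"
```

```text
az total -0.4587 rows 11 | shift [-0.719  2.064  0.053] rows 6
W [163, 169, 19, 8, 81] [0.698 0.475]
W [271, 170, 32, 7, 154] [0.702 0.145]
W [274, 186, 7, 18, 82] [0.643 0.174]
W [275, 205, 5, 24, 95] [0.578 0.173]
W [177, 285, 7, 8, 27] [0.37  0.438]
[([485, 119, 9, 18, 56], array([ 0.4903, -1.1809,  0.035 ])), ([388, 216, 7, 6, 22], array([ 0.5067, -0.2262,  0.035 ])), ([402, 220, 6, 5, 21], array([ 0.4681, -0.2298,  0.035 ])), ([404, 280, 27, 20, 413], array([0.3293, 0.0293, 0.035 ]))]
[402.95290416 234.32285419]
[385.5761561  230.65416003]
[368.41899408 227.03182634]
```

Request:
move_arm(
  series=[
    {"x": 0, "y": 0, "z": 0, "ax": 0, "ay": 0, "az": -0.0458, "fingers": 0.3},
    {"x": 0, "y": 0, "z": 0, "ax": 0, "ay": 0, "az": -0.0458, "fingers": 0.3},
    {"x": 0, "y": 0, "z": 0, "ax": 0, "ay": 0, "az": -0.0458, "fingers": 0.3},
    {"x": 0, "y": 0, "z": 0, "ax": 0, "ay": 0, "az": -0.0458, "fingers": 0.3},
    {"x": 0, "y": 0, "z": 0, "ax": 0, "ay": 0, "az": -0.0458, "fingers": 0.3},
    {"x": 0, "y": 0, "z": 0, "ax": 0, "ay": 0, "az": -0.0458, "fingers": 0.3},
    {"x": 0, "y": 0, "z": 0, "ax": 0, "ay": 0, "az": -0.0458, "fingers": 0.3},
    {"x": 0, "y": 0, "z": 0, "ax": 0, "ay": 0, "az": -0.0458, "fingers": 0.3},
    {"x": 0, "y": 0, "z": 0, "ax": 0, "ay": 0, "az": -0.0458, "fingers": 0.3},
    {"x": 0, "y": 0, "z": 0, "ax": 0, "ay": 0, "az": -0.0458, "fingers": 0.3},
  ],
)

```text
clock: 34.95
tcp_pos: [0.4795, -0.0778, 0.2052]
eef_rot: [[-1.0, -0.022, -0.001], [-0.022, 1.0, 0.0], [0.001, 0.0, -1.0]]
wrist_force: [-0.8, 0.4, -0.2]
opening: 0.349
finger_force: 0.0
```

```bash
python3 -c "
from h import *
o=r.get_obs();a=cams.read_camera('wrist')[:,:,::-1];print(np.abs(o['qd']).max())
cv2.imwrite('pics/w13.png',a[:330]);plan([.60,.174,.2],3.165,o)
hsv=cv2.cvtColor(np.ascontiguousarray(a),cv2.COLOR_BGR2HSV);m=(((hsv[...,0]<8)|(hsv[...,0]>172))&(hsv[...,1]>120)&(hsv[...,2]>60)).astype(np.uint8)
n,l,s,c=cv2.connectedComponentsWithStats(m);print([(s[i].tolist(),onz('wrist',*c[i],.035,o).round(4)) for i in range(1,n) if s[i,4]>50])
"
```

```text
1.2698012279233228
az total -0.0005 rows 1 | shift [-1.053  2.074  0.043] rows 7
[([425, 0, 93, 61, 4254], array([0.3388, 0.0185, 0.035 ])), ([123, 185, 36, 27, 756], array([ 0.4611, -0.2149,  0.035 ])), ([135, 234, 34, 25, 680], array([ 0.4994, -0.2109,  0.035 ]))]
```

View pics/w13.png

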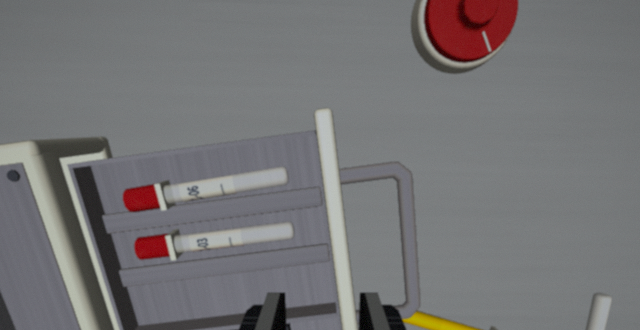

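Both red-cap tubes lie centred in lanes 1 and 2 (caps at (143,198) and (153,247)). On to the white-capped tube.

Request:
move_arm(
  series=[
    {"x": -0.15, "y": 0.296, "z": 0, "ax": 0, "ay": 0, "az": 0, "fingers": 0.3},
    {"x": -0.15, "y": 0.296, "z": 0, "ax": 0, "ay": 0, "az": 0, "fingers": 0.3},
    {"x": -0.15, "y": 0.296, "z": 0, "ax": 0, "ay": 0, "az": 0, "fingers": 0.3},
    {"x": -0.15, "y": 0.296, "z": 0, "ax": 0, "ay": 0, "az": 0, "fingers": 0.3},
    {"x": -0.15, "y": 0.296, "z": 0, "ax": 0, "ay": 0, "az": 0, "fingers": 0.3},
    {"x": -0.15, "y": 0.296, "z": 0, "ax": 0, "ay": 0, "az": 0, "fingers": 0.3},
    {"x": -0.153, "y": 0.298, "z": 0, "ax": 0, "ay": 0, "az": 0, "fingers": 0.3},
    {"x": 0, "y": 0, "z": 0, "ax": 0, "ay": 0, "az": 0, "fingers": 0.3},
    {"x": 0, "y": 0, "z": 0, "ax": 0, "ay": 0, "az": 0, "fingers": 0.3},
    {"x": 0, "y": 0, "z": 0, "ax": 0, "ay": 0, "az": 0, "fingers": 0.3},
  ],
)

```text
clock: 36.0
tcp_pos: [0.6013, 0.1729, 0.2048]
eef_rot: [[-1.0, -0.015, -0.001], [-0.015, 1.0, -0.001], [0.001, -0.001, -1.0]]
wrist_force: [0.0, -0.4, -0.3]
opening: 0.352
finger_force: 0.0
```

```bash
python3 -c "
from h import *
o=r.get_obs();a=cams.read_camera('wrist');cv2.imwrite('pics/w14.png',a[:,:,::-1]);print(np.abs(o['qd']).max())
hsv=cv2.cvtColor(a,cv2.COLOR_RGB2HSV)
m=((hsv[...,2]>130)&(hsv[...,1]<50)).astype(np.uint8)
n,l,s,c=cv2.connectedComponentsWithStats(m)
for i in range(1,n):
  if s[i,4]>300:
    pts=np.argwhere(l==i)[:,::-1];top=pts[pts[:,1]<=pts[:,1].min()+1].mean(0);bot=pts[pts[:,1]>=pts[:,1].max()-1].mean(0)
    print(s[i].tolist(),onz('wrist',*c[i],.008,o).round(4),'tail',onz('wrist',*top,.007,o).round(4),'end',onz('wrist',*bot,.009,o).round(4))
"
```

```text
0.015129946604663666
[311, 148, 26, 147, 2228] [0.6058 0.1747 0.008 ] tail [0.5448 0.175  0.007 ] end [0.6694 0.1748 0.009 ]
[0, 198, 18, 50, 479] [ 0.6151 -0.0937  0.008 ] tail [ 0.5891 -0.094   0.007 ] end [ 0.6302 -0.0932  0.009 ]
[287, 318, 60, 22, 818] [0.7033 0.1702 0.008 ] tail [0.6954 0.1693 0.007 ] end [0.7148 0.1578 0.009 ]
```

```bash
python3 -c "
from h import *
plan([.606,.1749,.028],3.142)"
```

```text
az total 0.0047 rows 1 | shift [-0.039  0.018  1.475] rows 4
```

Request:
move_arm(
  series=[
    {"x": 0, "y": 0, "z": 0, "ax": 0, "ay": 0, "az": 0.0047, "fingers": 0.3},
    {"x": -0.039, "y": 0.018, "z": 0.33, "ax": 0, "ay": 0, "az": 0, "fingers": 0.3},
    {"x": 0, "y": 0, "z": 0.33, "ax": 0, "ay": 0, "az": 0, "fingers": 0.3},
    {"x": 0, "y": 0, "z": 0.33, "ax": 0, "ay": 0, "az": 0, "fingers": 0.3},
    {"x": 0, "y": 0, "z": 0.25, "ax": 0, "ay": 0, "az": 0, "fingers": 0.3},
    {"x": 0, "y": 0, "z": 0.13, "ax": 0, "ay": 0, "az": 0, "fingers": 0.3},
    {"x": 0, "y": 0, "z": 0.05, "ax": 0, "ay": 0, "az": 0, "fingers": 0.3},
    {"x": 0, "y": 0, "z": 0, "ax": 0, "ay": 0, "az": 0, "fingers": 0.3},
    {"x": 0, "y": 0, "z": 0, "ax": 0, "ay": 0, "az": 0, "fingers": 0.3},
    {"x": 0, "y": 0, "z": 0, "ax": 0, "ay": 0, "az": 0, "fingers": 0.3},
  ],
)

```text
clock: 37.05
tcp_pos: [0.607, 0.1774, 0.0368]
eef_rot: [[-1.0, -0.004, 0.003], [-0.004, 1.0, 0.001], [-0.003, 0.001, -1.0]]
wrist_force: [0.2, 0.3, 1.0]
opening: 0.353
finger_force: 0.0
```

```bash
python3 -c "
from h import *
plan([.606,.1749,.027],3.142)"
```

```text
az total 0.001 rows 1 | shift [ 0.008 -0.021  0.082] rows 1
```

Request:
move_arm(
  series=[
    {"x": 0.008, "y": -0.021, "z": 0.075, "ax": 0, "ay": 0, "az": 0, "fingers": 0.3},
    {"x": 0, "y": 0, "z": 0, "ax": 0, "ay": 0, "az": 0, "fingers": 0.3},
    {"x": 0, "y": 0, "z": 0, "ax": 0, "ay": 0, "az": 0, "fingers": 0.3},
    {"x": 0, "y": 0, "z": 0, "ax": 0, "ay": 0, "az": 0, "fingers": 1},
    {"x": 0, "y": 0, "z": 0, "ax": 0, "ay": 0, "az": 0, "fingers": 1},
    {"x": 0, "y": 0, "z": 0, "ax": 0, "ay": 0, "az": 0, "fingers": 1},
    {"x": 0, "y": 0, "z": 0, "ax": 0, "ay": 0, "az": 0, "fingers": 1},
    {"x": 0, "y": 0, "z": 0, "ax": 0, "ay": 0, "az": 0, "fingers": 1},
  ],
)

```text
clock: 37.85
tcp_pos: [0.6051, 0.1747, 0.0263]
eef_rot: [[-1.0, -0.004, 0.0], [-0.004, 1.0, 0.0], [-0.0, 0.0, -1.0]]
wrist_force: [-0.8, -0.2, 1.6]
opening: 0.146
finger_force: 30.2
```

Request:
move_arm(
  series=[
    {"x": 0, "y": 0, "z": -0.1, "ax": 0, "ay": 0, "az": 0, "fingers": 1},
    {"x": 0, "y": 0, "z": -0.3, "ax": 0, "ay": 0, "az": 0, "fingers": 1},
    {"x": 0, "y": 0, "z": -0.35, "ax": 0, "ay": 0, "az": 0, "fingers": 1},
    {"x": 0, "y": 0, "z": -0.35, "ax": 0, "ay": 0, "az": 0, "fingers": 1},
    {"x": 0, "y": 0, "z": 0, "ax": 0, "ay": 0, "az": 0, "fingers": 1},
  ],
)

```text
clock: 38.35
tcp_pos: [0.6081, 0.1766, 0.1653]
eef_rot: [[-1.0, -0.004, 0.011], [-0.004, 1.0, 0.003], [-0.011, 0.003, -1.0]]
wrist_force: [0.6, 1.2, -0.6]
opening: 0.149
finger_force: 30.1
```

```bash
python3 -c "
from h import *
plan([*lane(3),.155],1.723)"
```

```text
az total 0.4529 rows 11 | shift [-2.609 -0.99   0.086] rows 8
```

Request:
move_arm(
  series=[
    {"x": 0, "y": 0, "z": 0, "ax": 0, "ay": 0, "az": 0.0453, "fingers": 1},
    {"x": 0, "y": 0, "z": 0, "ax": 0, "ay": 0, "az": 0.0453, "fingers": 1},
    {"x": 0, "y": 0, "z": 0, "ax": 0, "ay": 0, "az": 0.0453, "fingers": 1},
    {"x": 0, "y": 0, "z": 0, "ax": 0, "ay": 0, "az": 0.0453, "fingers": 1},
    {"x": 0, "y": 0, "z": 0, "ax": 0, "ay": 0, "az": 0.0453, "fingers": 1},
    {"x": 0, "y": 0, "z": 0, "ax": 0, "ay": 0, "az": 0.0453, "fingers": 1},
    {"x": 0, "y": 0, "z": 0, "ax": 0, "ay": 0, "az": 0.0453, "fingers": 1},
    {"x": 0, "y": 0, "z": 0, "ax": 0, "ay": 0, "az": 0.0453, "fingers": 1},
    {"x": 0, "y": 0, "z": 0, "ax": 0, "ay": 0, "az": 0.0453, "fingers": 1},
    {"x": 0, "y": 0, "z": 0, "ax": 0, "ay": 0, "az": 0.0453, "fingers": 1},
  ],
)

```text
clock: 39.35
tcp_pos: [0.6047, 0.1747, 0.1582]
eef_rot: [[-0.145, 0.989, -0.0], [0.989, 0.145, 0.0], [0.0, -0.0, -1.0]]
wrist_force: [-1.1, 0.7, 0.0]
opening: 0.148
finger_force: 30.1
```

Request:
move_arm(
  series=[
    {"x": -0.326, "y": -0.129, "z": 0, "ax": 0, "ay": 0, "az": 0, "fingers": 1},
    {"x": -0.326, "y": -0.129, "z": 0, "ax": 0, "ay": 0, "az": 0, "fingers": 1},
    {"x": -0.326, "y": -0.129, "z": 0, "ax": 0, "ay": 0, "az": 0, "fingers": 1},
    {"x": -0.326, "y": -0.129, "z": 0, "ax": 0, "ay": 0, "az": 0, "fingers": 1},
    {"x": -0.326, "y": -0.129, "z": 0, "ax": 0, "ay": 0, "az": 0, "fingers": 1},
    {"x": -0.326, "y": -0.129, "z": 0, "ax": 0, "ay": 0, "az": 0, "fingers": 1},
    {"x": -0.326, "y": -0.129, "z": 0, "ax": 0, "ay": 0, "az": 0, "fingers": 1},
    {"x": -0.326, "y": -0.129, "z": 0, "ax": 0, "ay": 0, "az": 0, "fingers": 1},
    {"x": 0, "y": 0, "z": 0, "ax": 0, "ay": 0, "az": 0, "fingers": 1},
    {"x": 0, "y": 0, "z": 0, "ax": 0, "ay": 0, "az": 0, "fingers": 1},
  ],
)

```text
clock: 40.35
tcp_pos: [0.5294, -0.1545, 0.1582]
eef_rot: [[-0.148, 0.989, -0.0], [0.989, 0.148, 0.0], [0.0, -0.0, -1.0]]
wrist_force: [1.1, -0.3, -0.5]
opening: 0.149
finger_force: 30.2
```

```bash
python3 -c "
from h import *
P=lane(3)-.005*np.array([np.cos(.152),np.sin(.152)])
plan([*P,.061],1.723);o=r.get_obs();print(o['opening'],np.abs(o['qd']).max())
a=cams.read_camera('wrist')[:,:,::-1];cv2.imwrite('pics/w15.png',a)"
```

```text
az total -0.001 rows 1 | shift [0.019 0.036 0.81 ] rows 3
0.14850944537160027 0.03885045356788578
```

Request:
move_arm(
  series=[
    {"x": 0.019, "y": 0.036, "z": 0, "ax": 0, "ay": 0, "az": 0, "fingers": 1},
    {"x": 0, "y": 0, "z": 0.3, "ax": 0, "ay": 0, "az": 0, "fingers": 1},
    {"x": 0, "y": 0, "z": 0.25, "ax": 0, "ay": 0, "az": 0, "fingers": 1},
    {"x": 0, "y": 0, "z": 0.15, "ax": 0, "ay": 0, "az": 0, "fingers": 1},
    {"x": 0, "y": 0, "z": 0.11, "ax": 0, "ay": 0, "az": 0, "fingers": 1},
    {"x": 0, "y": 0, "z": 0, "ax": 0, "ay": 0, "az": 0, "fingers": 1},
    {"x": 0, "y": 0, "z": 0, "ax": 0, "ay": 0, "az": 0, "fingers": 1},
    {"x": 0, "y": 0, "z": 0, "ax": 0, "ay": 0, "az": 0, "fingers": 1},
  ],
)

```text
clock: 41.2
tcp_pos: [0.5348, -0.1504, 0.0621]
eef_rot: [[-0.152, 0.988, 0.002], [0.988, 0.152, -0.001], [-0.001, 0.002, -1.0]]
wrist_force: [-0.2, -0.5, -1.5]
opening: 0.147
finger_force: 30.2
```

Request:
move_arm(
  series=[
    {"x": 0, "y": 0, "z": 0, "ax": 0, "ay": 0, "az": 0, "fingers": 0.62},
    {"x": 0, "y": 0, "z": 0, "ax": 0, "ay": 0, "az": 0, "fingers": 0.58},
    {"x": 0, "y": 0, "z": 0, "ax": 0, "ay": 0, "az": 0, "fingers": 0.56},
    {"x": 0, "y": 0, "z": 0, "ax": 0, "ay": 0, "az": 0, "fingers": 0.56},
  ],
)

```text
clock: 41.6
tcp_pos: [0.5338, -0.1507, 0.0612]
eef_rot: [[-0.151, 0.989, 0.0], [0.989, 0.151, -0.0], [-0.0, 0.0, -1.0]]
wrist_force: [-0.3, 0.7, 0.9]
opening: 0.217
finger_force: 0.0
```

Request:
move_arm(
  series=[
    {"x": 0, "y": 0, "z": -0.1, "ax": 0, "ay": 0, "az": 0, "fingers": 0.56},
    {"x": 0, "y": 0, "z": -0.3, "ax": 0, "ay": 0, "az": 0, "fingers": 0.56},
    {"x": 0, "y": 0, "z": -0.35, "ax": 0, "ay": 0, "az": 0, "fingers": 0.3},
    {"x": 0, "y": 0, "z": -0.35, "ax": 0, "ay": 0, "az": 0, "fingers": 0.3},
    {"x": 0.35, "y": 0, "z": -0.1, "ax": 0, "ay": 0, "az": 0, "fingers": 0.3},
    {"x": 0.35, "y": 0, "z": -0.1, "ax": 0, "ay": 0, "az": -0.04, "fingers": 0.16},
    {"x": 0, "y": 0, "z": 0, "ax": 0, "ay": 0, "az": -0.045, "fingers": 0.16},
    {"x": 0, "y": 0, "z": 0, "ax": 0, "ay": 0, "az": -0.045, "fingers": 0.16},
    {"x": 0, "y": 0, "z": 0, "ax": 0, "ay": 0, "az": -0.045, "fingers": 0.16},
    {"x": 0, "y": 0, "z": 0, "ax": 0, "ay": 0, "az": -0.045, "fingers": 0.16},
  ],
)

```text
clock: 42.6
tcp_pos: [0.521, -0.0674, 0.2179]
eef_rot: [[-0.751, 0.661, 0.001], [0.661, 0.751, -0.001], [-0.001, 0.0, -1.0]]
wrist_force: [0.4, 0.5, -0.5]
opening: 0.42
finger_force: 0.0
```

```bash
python3 -c "
from h import *
plan([.485,-.0142,.2],3.297)"
```

```text
az total -0.2792 rows 7 | shift [0.228 0.484 0.149] rows 2
```

Turn the rest, move over the handle, and look at the drawer once from there.

Request:
move_arm(
  series=[
    {"x": 0, "y": 0, "z": 0, "ax": 0, "ay": 0, "az": -0.04, "fingers": 0.16},
    {"x": 0, "y": 0, "z": 0, "ax": 0, "ay": 0, "az": -0.04, "fingers": 0.16},
    {"x": 0, "y": 0, "z": 0, "ax": 0, "ay": 0, "az": -0.04, "fingers": 0.16},
    {"x": 0, "y": 0, "z": 0, "ax": 0, "ay": 0, "az": -0.04, "fingers": 0.16},
    {"x": 0, "y": 0, "z": 0, "ax": 0, "ay": 0, "az": -0.04, "fingers": 0.16},
    {"x": 0, "y": 0, "z": 0, "ax": 0, "ay": 0, "az": -0.04, "fingers": 0.16},
    {"x": 0, "y": 0, "z": 0, "ax": 0, "ay": 0, "az": -0.039, "fingers": 0.16},
    {"x": 0.114, "y": 0.242, "z": 0, "ax": 0, "ay": 0, "az": 0, "fingers": 0.16},
    {"x": 0.114, "y": 0.242, "z": 0, "ax": 0, "ay": 0, "az": 0, "fingers": 0.16},
    {"x": 0, "y": 0, "z": 0, "ax": 0, "ay": 0, "az": 0, "fingers": 0.16},
  ],
)

```text
clock: 43.6
tcp_pos: [0.4833, -0.0107, 0.2177]
eef_rot: [[-0.988, -0.154, -0.001], [-0.154, 0.988, -0.0], [0.001, -0.0, -1.0]]
wrist_force: [0.3, -0.2, 0.9]
opening: 0.421
finger_force: 0.0
```

Request:
move_arm(
  series=[
    {"x": 0, "y": 0, "z": 0, "ax": 0, "ay": 0, "az": 0, "fingers": 0.16},
    {"x": 0, "y": 0, "z": 0, "ax": 0, "ay": 0, "az": 0, "fingers": 0.16},
  ],
)

```text
clock: 43.8
tcp_pos: [0.486, -0.015, 0.2174]
eef_rot: [[-0.989, -0.147, 0.001], [-0.147, 0.989, -0.001], [-0.001, -0.001, -1.0]]
wrist_force: [-0.7, 0.5, 0.3]
opening: 0.417
finger_force: 0.0
```

```bash
python3 -c "
from h import *
o=r.get_obs();a=cams.read_camera('wrist')[:,:,::-1];b=cams.read_camera('top')[:,:,::-1]
cv2.imwrite('pics/w16.png',np.hstack([cv2.resize(a,(480,360)),cv2.resize(b[180:285,395:488],(320,360),interpolation=2)]))
plan([.485,-.0142,.058],3.295,o);print(np.array([proj('wrist',[.485,-.0142,.052],o)])*.75)
for L in (1,2,3):
  for x in (-.245,-.178,-.123): print(L,x,(proj('wrist',[*lane(L,x),.034],o)*.75).round(0))"
```

```text
az total -0.0019 rows 1 | shift [0.007 0.008 1.328] rows 4
[[241.77669731 169.43781149]]
1 -0.245 [160. 106.]
1 -0.178 [ 94. 107.]
1 -0.123 [ 40. 107.]
2 -0.245 [164. 152.]
2 -0.178 [101. 152.]
2 -0.123 [ 49. 152.]
3 -0.245 [167. 194.]
3 -0.178 [107. 194.]
3 -0.123 [ 57. 194.]
```

View pics/w16.png

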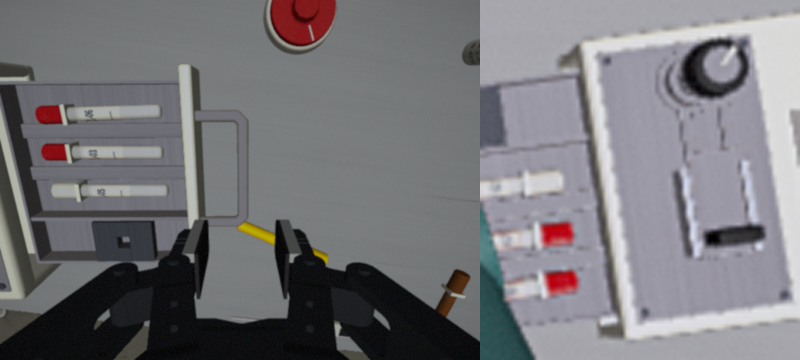

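All three tubes lie straight in their lanes, tab off, knob raised. Now close the drawer.

Request:
move_arm(
  series=[
    {"x": 0.007, "y": 0.008, "z": 0.33, "ax": 0, "ay": 0, "az": 0, "fingers": 0.16},
    {"x": 0, "y": 0, "z": 0.33, "ax": 0, "ay": 0, "az": 0, "fingers": 0.16},
    {"x": 0, "y": 0, "z": 0.33, "ax": 0, "ay": 0, "az": 0, "fingers": 0.16},
    {"x": 0, "y": 0, "z": 0.33, "ax": 0, "ay": 0, "az": 0, "fingers": 0.16},
    {"x": 0, "y": 0, "z": 0, "ax": 0, "ay": 0, "az": 0, "fingers": 0.16},
    {"x": 0, "y": 0, "z": 0, "ax": 0, "ay": 0, "az": 0, "fingers": 0.16},
    {"x": 0, "y": 0, "z": 0, "ax": 0, "ay": 0, "az": 0, "fingers": 1},
    {"x": 0, "y": 0, "z": 0, "ax": 0, "ay": 0, "az": 0, "fingers": 1},
    {"x": 0, "y": 0, "z": 0, "ax": 0, "ay": 0, "az": 0, "fingers": 1},
    {"x": 0, "y": 0, "z": 0, "ax": 0, "ay": 0, "az": 0, "fingers": 1},
  ],
  force=40,
)

```text
clock: 44.9
tcp_pos: [0.4861, -0.0141, 0.0605]
eef_rot: [[-0.989, -0.147, 0.004], [-0.147, 0.989, -0.002], [-0.004, -0.002, -1.0]]
wrist_force: [0.1, -2.1, 9.0]
opening: 0.112
finger_force: 39.3
```

Request:
move_arm(
  series=[
    {"x": 0, "y": -0.05, "z": 0, "ax": 0, "ay": 0, "az": 0, "fingers": 1},
    {"x": 0, "y": -0.1, "z": 0, "ax": 0, "ay": 0, "az": 0, "fingers": 1},
    {"x": 0, "y": -0.15, "z": 0, "ax": 0, "ay": 0, "az": 0, "fingers": 1},
    {"x": 0, "y": -0.18, "z": 0, "ax": 0, "ay": 0, "az": 0, "fingers": 1},
    {"x": 0, "y": -0.18, "z": 0, "ax": 0, "ay": 0, "az": 0, "fingers": 1},
    {"x": 0, "y": -0.18, "z": 0, "ax": 0, "ay": 0, "az": 0, "fingers": 1},
    {"x": 0, "y": -0.18, "z": 0, "ax": 0, "ay": 0, "az": 0, "fingers": 1},
    {"x": 0, "y": -0.15, "z": 0, "ax": 0, "ay": 0, "az": 0, "fingers": 1},
    {"x": 0, "y": -0.1, "z": 0, "ax": 0, "ay": 0, "az": 0, "fingers": 1},
    {"x": 0, "y": -0.05, "z": 0, "ax": 0, "ay": 0, "az": 0, "fingers": 1},
  ],
)

```text
clock: 45.9
tcp_pos: [0.5101, -0.1709, 0.0606]
eef_rot: [[-0.989, -0.147, 0.005], [-0.147, 0.989, -0.001], [-0.005, -0.001, -1.0]]
wrist_force: [0.9, 2.7, 5.4]
opening: 0.112
finger_force: 39.2
```

```bash
python3 -c "
from h import *
plan([.5101,-.1772,.06]);o=r.get_obs();print(o['opening'],o['wrist_force'])"
```

```text
az total 0 rows 0 | shift [ 0.007 -0.052  0.005] rows 1
0.11188652461893535 [0.88166895 2.74505542 5.4202179 ]
```

Request:
move_arm(
  series=[
    {"x": 0, "y": -0.02, "z": 0, "ax": 0, "ay": 0, "az": 0, "fingers": 1},
    {"x": 0, "y": -0.02, "z": 0, "ax": 0, "ay": 0, "az": 0, "fingers": 1},
    {"x": 0, "y": -0.02, "z": 0, "ax": 0, "ay": 0, "az": 0, "fingers": 1},
    {"x": 0, "y": -0.02, "z": 0, "ax": 0, "ay": 0, "az": 0, "fingers": 1},
    {"x": 0, "y": 0, "z": 0, "ax": 0, "ay": 0, "az": 0, "fingers": 1},
  ],
)

```text
clock: 46.4
tcp_pos: [0.5111, -0.1774, 0.0606]
eef_rot: [[-0.989, -0.149, 0.004], [-0.149, 0.989, 0.002], [-0.004, 0.001, -1.0]]
wrist_force: [0.6, 5.4, 6.6]
opening: 0.115
finger_force: 39.4
```

Request:
move_arm(
  series=[
    {"x": 0, "y": -0.02, "z": 0, "ax": 0, "ay": 0, "az": 0, "fingers": 1},
    {"x": 0, "y": -0.02, "z": 0, "ax": 0, "ay": 0, "az": 0, "fingers": 1},
    {"x": 0, "y": 0, "z": 0, "ax": 0, "ay": 0, "az": 0, "fingers": 1},
  ],
)

```text
clock: 46.7
tcp_pos: [0.5111, -0.1776, 0.0605]
eef_rot: [[-0.988, -0.152, 0.002], [-0.152, 0.988, 0.007], [-0.003, 0.006, -1.0]]
wrist_force: [-2.6, 15.5, 11.6]
opening: 0.108
finger_force: 40.0
```

Request:
move_arm(
  series=[
    {"x": 0, "y": 0.035, "z": 0, "ax": 0, "ay": 0, "az": 0, "fingers": 1},
    {"x": 0, "y": 0, "z": 0, "ax": 0, "ay": 0, "az": 0, "fingers": 0.16},
    {"x": 0, "y": 0, "z": 0, "ax": 0, "ay": 0, "az": 0, "fingers": 0.16},
    {"x": 0, "y": 0, "z": 0, "ax": 0, "ay": 0, "az": 0, "fingers": 0.16},
    {"x": 0, "y": 0, "z": -0.2, "ax": 0, "ay": 0, "az": 0, "fingers": 0.16},
    {"x": 0, "y": 0, "z": -0.35, "ax": 0, "ay": 0, "az": 0, "fingers": 0.16},
    {"x": 0, "y": 0, "z": -0.35, "ax": 0, "ay": 0, "az": 0, "fingers": 0.16},
    {"x": 0, "y": 0, "z": -0.35, "ax": 0, "ay": 0, "az": 0, "fingers": 0.16},
    {"x": 0, "y": 0, "z": -0.35, "ax": 0, "ay": 0, "az": 0, "fingers": 0.16},
    {"x": 0, "y": 0, "z": 0, "ax": 0, "ay": 0, "az": 0, "fingers": 0.16},
  ],
)

```text
clock: 47.7
tcp_pos: [0.5123, -0.1809, 0.2561]
eef_rot: [[-0.989, -0.147, 0.009], [-0.147, 0.989, -0.004], [-0.009, -0.006, -1.0]]
wrist_force: [0.5, -0.9, -0.6]
opening: 0.422
finger_force: 0.0
```

Request:
move_arm(
  series=[
    {"x": 0.1, "y": 0.35, "z": 0, "ax": 0, "ay": 0, "az": 0, "fingers": 0.16},
    {"x": 0.1, "y": 0.35, "z": 0, "ax": 0, "ay": 0, "az": 0, "fingers": 0.16},
    {"x": 0.1, "y": 0.35, "z": 0, "ax": 0, "ay": 0, "az": 0, "fingers": 0.16},
    {"x": 0, "y": 0, "z": 0, "ax": 0, "ay": 0, "az": 0, "fingers": 0.16},
    {"x": 0, "y": 0, "z": 0, "ax": 0, "ay": 0, "az": 0, "fingers": 0.16},
    {"x": 0, "y": 0, "z": 0, "ax": 0, "ay": 0, "az": 0, "fingers": 0.16},
  ],
)

```text
clock: 48.3
tcp_pos: [0.4554, -0.0621, 0.2503]
eef_rot: [[-0.989, -0.146, -0.0], [-0.146, 0.989, -0.0], [0.0, -0.0, -1.0]]
wrist_force: [0.5, -0.6, -0.2]
opening: 0.42
finger_force: 0.0
```

```bash
python3 -c "
from h import *
b=cams.read_camera('top')[:,:,::-1];a=cams.read_camera('scene')[:,:,::-1];print(r.get_obs()['wrist_force'])
t0=cv2.imread('pics/top0.png');s0=cv2.imread('pics/scene0.png');s9=cv2.imread('pics/s9.png')
# drawer shut? compare handle/front strip with the first pictures; bar & knob in scene vs the parked picture
def best(im,ref,x0,y0,x1,y1,p=12):
    R=cv2.matchTemplate(im[y0-p:y1+p,x0-p:x1+p],ref[y0:y1,x0:x1],cv2.TM_CCOEFF_NORMED);_,m,_,l=cv2.minMaxLoc(R);return m,(l[0]-p,l[1]-p)
print('handle scene',best(a,s0,345,195,425,230),'top',best(b,t0,400,215,418,266))
print('knob scene vs start',best(a,s0,360,155,380,178,8),'vs w5 parked shape only')
"
```

```text
[0.02981831 0.17324838 0.15565702]
handle scene (0.988883376121521, (0, 0)) top (0.2511657774448395, (-10, 12))
knob scene vs start (0.6653174161911011, (0, -5)) vs w5 parked shape only
```

```bash
python3 -c "
from bench import r
print(r.hand_in())"
```

```text
the job is handed in; nothing more can be done
None
```

I handed the job in at about 48 s on the robot's clock, and the hand-in returned no verdict. The bar is off, the screw is parked at its end stop, and the three loose tubes lie one to a lane. The drawer is shut, and no bottle was knocked over as far as I could see.

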